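Knock the display module out of its jig and show it to the inspection camera

TASK

Take the mallet from its rest, use it to drive the jig's red knock-out pin fully down so that the blue display module rises out of its well, and lay the mallet back on its rest as you found it. Then pick the module out of the jig and finish holding it still in the air in front of the inspection camera: its window centred on the lens axis 11 cm from the lens, squarely facing the lens (the lens looks somewhat downward) and right way up. Do not press the pin with the gripper, do not touch the camera or its stand, leave everything else on the table where it is, and keep holding the module at the end.

Things in the scene. Friction and masses are not known exactly. Their poses are not given: they have to be found in the camera images.
- jig: Aluminium assembly jig, a fixed block 90 (x) x 170 (y) x 58 high mm. Origin: centre of its underside. Its well (49 x 53 mm, for the module) is centred at y = +35 mm; the pin is on its top at y = -50 mm. The wall of the well on the +x side is cut away in the middle so that the module's window can be seen.
- pin (a joint): Travel in m of the knock-out pin: 0 = up, 0.022 = fully down. It needs about 5 to 8 N straight down; a light spring and a friction catch: it stays wherever it is driven. A linkage inside the jig raises the module by the same amount.
- pin_top (a point): Centre of the top of the pin's round red cap (24 mm across). At the start it stands 24 mm above the jig's top (82 mm above the table); fully down it is 2 mm above the jig's top.
- module: Blue plastic display module 46 (x) x 50 (y) x 50 high mm, 105 to 210 g. Origin: centre of its underside; z up; +x is towards its dark window, and a yellow stripe runs across its top along the window side. It starts loose in the jig's well (1.5 mm play a side), turned as the jig is, window to the jig's +x, only its top 2 mm showing; with the pin fully down its top stands 24 mm above the jig's top, enough to take its two plain sides (the y faces, 50 mm apart).
- window (a point): Centre of the module's window, on its +x face, 25 mm above its underside; axes as the module's.
- back (a point): Centre of the module's back, on its -x face, 25 mm above its underside, 46 mm behind the window.
- mallet: Mallet of about 240 to 340 g: upright round black rubber head 40 mm across and 80 mm tall with a steel band, and a level wooden handle (22 mm wide, 24 mm tall) that runs from the head along -x to x = -205 mm, its axis at z = 42 mm. Origin: centre of the striking face, the underside of the head, z up. It starts on its rest, with the handle pointing to the robot's right.
- mallet_grip (a point): Point on the axis of the mallet's handle, 55 mm from the head's axis (x = -55, z = 42 mm): a good place to grip, across the handle, from above. Axes as the mallet's.
- mallet_rest: Fixed wooden mallet rest: base board 6 mm thick with a U-shaped saddle under the handle from x = -120 to -150 mm (slot 27 mm wide, floor 36 mm and cheeks 56 mm above the table). Origin on the table under the place of the mallet's head; its x and y axes are the mallet's when it is home, the mallet's origin then lying 6 mm above this origin.
- lens (a point): Front centre of the lens of the white inspection camera (head 50 x 40 x 36 mm, about 250 mm above the table, on a thin post with a round foot of 50 mm radius). The lens looks along -x of this point, towards the robot and 0.2 to 0.5 rad below level; y is level, z is up in the picture. A module shown rightly has its axes parallel to these, and its window 110 mm from this point along -x.
- camera_stand: Fixed stand of the camera. Origin on the table below the camera head's pivot; the lens is 40 mm from that pivot, the pivot 250 mm above the table; -x is the level direction in which the camera looks; the post (14 mm) and the foot are centred at x = +20 mm.
- pliers: Needle-nose pliers with black grips, 160 mm long, lying flat, bystander. Origin at the joint on the table.
- hub: Turned steel hub, 44 mm across, 22 mm high, bystander. Origin: centre of underside.
- washer: Dark steel washer, 40 mm across, 6 mm thick, bystander. Origin: centre of underside.
- phone: Grey phone lying flat, 72 x 148 x 9 mm, bystander. Origin: centre of underside.
- pencil: Yellow pencil, about 165 mm long, 7.5 mm thick, bystander. Origin: centre of underside.
- wood_block: Light wooden block 90 x 140 x 45 mm, bystander. Origin: centre of underside.
Mind the look-alikes: they are no part of the job. What is shaped like the mallet but purple is not meant.

How it is judged:
By the outcome, as a careful person would: the job done as asked, in the order asked, and still so for the second after the job is handed in, while the arm keeps its last pose, push and grip.
It also fails if it takes over 54 s, if anything falls off the work surface, if the arm or the gripper's body presses on something with over 40 N, if the wrist force passes 120 N, or if a joint passes its speed limit or range.

ROBOT

A 6-joint arm with a two-finger parallel gripper is mounted at the origin on the work surface. World frame = base frame: x ahead of the robot, y to its left, z up, the work surface at z = 0. Lengths are in m, angles in rad, forces in N, time in s.
With the tool pointing down it reaches from about 0.375 to 0.9 m from the base axis. Payload 3.1 kg.
Tool frame: the origin (TCP) lies at the very end of the fingers, on their centre line; the grasp point (between the pads) lies 19 mm behind it; z points along the fingers, y is the line along which they close (so a half turn about z gives the same grasp; the last joint's range is limited). The gripper opens to 87 mm and grips with 3 to 60 N. Pads are 19 mm wide; open, the fingers measure 117 mm over their backs; the gripper's body (75 mm by 190 mm) begins 51 mm behind the grasp point.
Start: joints at [-1.419, 0.527, 1.433, -0, 1.181, -0.178], TCP at [0.203, -0.591, 0.192] pointing down, gripper open.
Joint ranges: [-3.08, 3.08], [-0.75, 2.2], [0.22, 2.44], [-1.43, 4.57], [0, 2.65], [-2.85, 2.85]. Speed limits (rad/s): [2.79, 2.79, 3.14, 3.14, 3.14, 3.14].

INTERFACE

Orientations are given as a unit quaternion [x, y, z, w].
In Python, from rig import status, viewer, robot gives the robot as it stands.
- The arm moves only by the tool arm_command, never from a script. Its arguments are lists of equal length, an entry for each row: "delta_rot": the turn, a rotation vector about the tool's x, y, z in degrees, a list of three; "delta_pos": the shift along the tool's x, y, z in m, a list of three; "gripper": the closure, from -1 (fully open) to 1 (shut). In form: {"delta_rot": [[rx, ry, rz], ...], "delta_pos": [[dx, dy, dz], ...], "gripper": [gripper, ...]}. A call has 1 to 12 rows; each row is the pose to reach, as a shift and turn from the pose commanded when the call began, along the tool's axes at that moment; what a row does not reach only later rows make up. A row lasts 1/12 s, in which the tool goes at most 41.7 mm and 7.16 degrees, less where a joint would pass 70% of its speed; a pose out of reach is approached as far as the arm can. A call with a gripper value outside its range is refused whole. The fingers move at their own pace and stop on an object; "grip_force" is the grip in N (left out, the last holds). Time passes only in rows, so rows that repeat a pose let the fingers close. It gives the time, the measured TCP pose, the force, the opening and the grip force at its end, in the units of the state.
- status.get_obs(): the state, without advancing time (a new reading comes with each control period).
- viewer.camera(name): name is "scene" or "top"; returns a dict with "pixels" (384x512x3 uint8, blue, green, red), "fx", "fy", "cx", "cy" (pixels), "pose" (4x4, takes a point from camera to world coordinates). Camera axes: x right, y down, z forward; pixel columns grow to the right and rows downward; lengths in m; the calibration is good to about 2 mm. A picture is of the moment at which its call begins. There is no depth.
- robot.hand_in(): hands the job in; it is judged then, once.
The state is a dict: "time": time; "q": joint angles; "joint_velocities": joint speeds; "joint_torque": joint torques, N m; "position": TCP position; "tool_rot": TCP orientation; "ft_force": force on the tool from outside, world axes, zero at the start; "moment": the same for the moment, N m; "grip_width": finger opening in m; "grip_force": force on a finger pad.
Only numpy, scipy, OpenCV 4.12 (cv2) and the standard library are available. Lean on these libraries where they do the work, as an engineer would, in place of code of your own. Each camera call takes 0.05 s, during which the arm holds its last target. There are 200 camera calls.

## Working session

There is one attempt and no reset: what is moved stays moved. The work goes in short steps, Python scripts to look and compute and a tool call to move; the robot and the scene stay as the last step left them, time stands still between calls to the robot, and variables do not carry over. Pictures are saved under pics/ and viewed, at most 10 in all, crops included, and the job is handed in when it is done.

Besides the shell and the picture viewer there is one more tool, called after ">>>" as name(argument=value, ...) on one line, values as JSON. arm_command: Moves the arm, as the interface text tells. Its arguments: {"type":"object","properties":{"delta_rot":{"type":"array","items":{"type":"array","items":{"type":"number"}}},"delta_pos":{"type":"array","items":{"type":"array","items":{"type":"number"}}},"gripper":{"type":"array","items":{"type":"number"}},"grip_force":{"type":"number"}},"required":["delta_rot","delta_pos","gripper"]}

```bash
mkdir -p pics; ls
python3 - <<'E'
from rig import status, viewer
import cv2,numpy as np
np.set_printoptions(precision=4,suppress=True)
print(status.get_obs())
for n in("scene","top"):
    c=viewer.camera(n); cv2.imwrite(f"pics/{n}0.png",cv2.resize(c["pixels"],(800,600),interpolation=cv2.INTER_CUBIC)); 
    np.savez(f"{n}0.npz",**c); print(n,c["fx"],c["fy"],c["cx"],c["cy"]);print(c["pose"])
E
```

```text
pics
{'time': 0.0, 'q': array([-1.4185,  0.5284,  1.4339, -0.    ,  1.1814, -0.1785]), 'joint_velocities': array([-0.0001, -0.0024, -0.001 ,  0.001 , -0.0004, -0.0007]), 'joint_torque': array([ -0.0003, -44.0039, -17.659 ,   0.0633,   0.0581,  -0.0002]), 'position': array([ 0.2029, -0.5903,  0.1909]), 'tool_rot': array([ 0.9864,  0.1646,  0.    , -0.0011]), 'ft_force': array([-0.3193, -0.1727,  0.8559]), 'moment': array([-0.0016, -0.0126, -0.0196]), 'grip_force': 0.0, 'grip_width': 0.08693573804012948}
scene 498.18134119884337 498.18134119884337 261.9706934321547 197.98940711486415
[[ 0.0485  0.782  -0.6214  1.391 ]
 [ 0.9988 -0.0328  0.0368 -0.0501]
 [ 0.0084 -0.6224 -0.7827  1.3103]
 [ 0.      0.      0.      1.    ]]
top 454.3689009433403 454.3689009433403 254.8842545524295 191.6061722711871
[[-0.0578 -0.9767  0.2068  0.1752]
 [-0.9983  0.0563 -0.0131  0.0413]
 [ 0.0011 -0.2073 -0.9783  1.7242]
 [ 0.      0.      0.      1.    ]]
```

View pics/scene0.png

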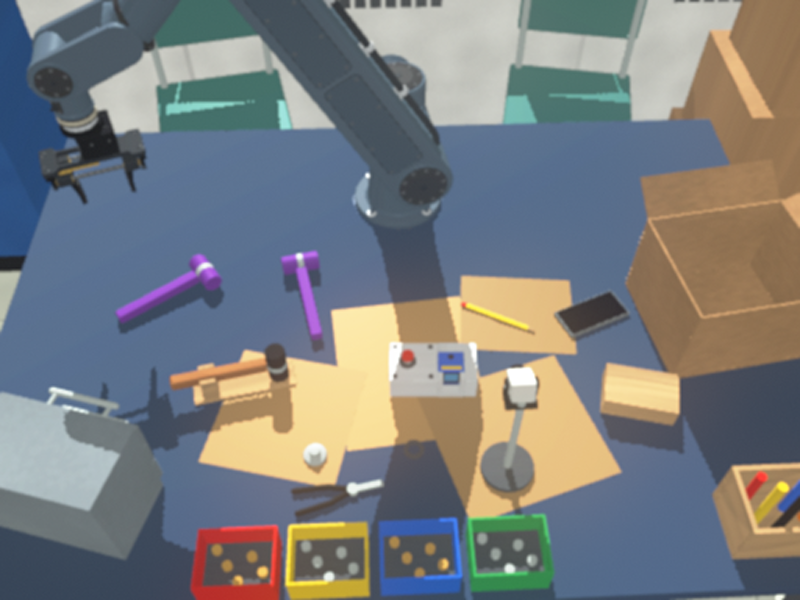

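View pics/top0.png

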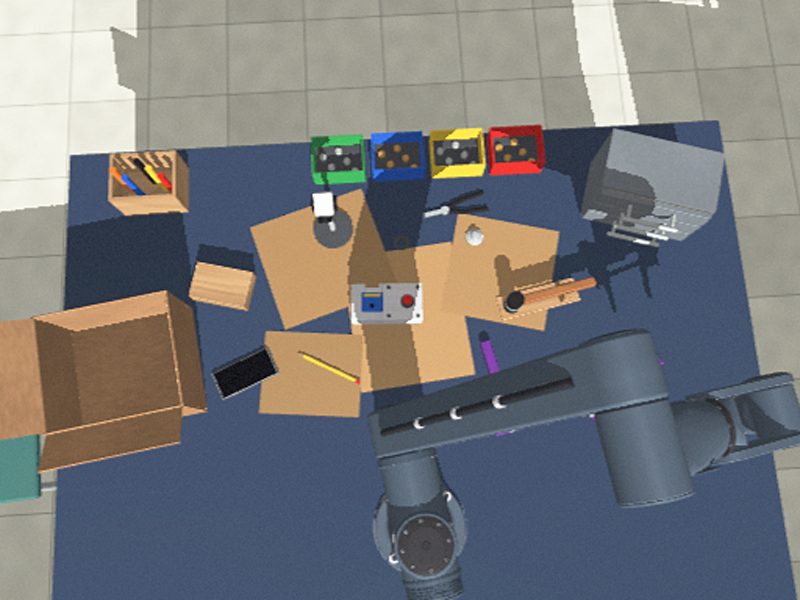

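The mallet meant is the one with a black head and wooden handle on its rest, at scene (275,360), top (513,300) in the 800-px views. The purple ones at scene (205,272) and (300,262) are decoys. The jig is at scene (433,370), top (387,303), and the inspection camera head at scene (521,385), top (323,205). I'll confirm with enlarged crops.

```bash
cat > h.py <<'E'
import numpy as np,cv2
np.set_printoptions(precision=4,suppress=True)
def proj(c,P):
    P=np.atleast_2d(P); T=np.linalg.inv(c["pose"]); q=P@T[:3,:3].T+T[:3,3]
    return np.c_[c["fx"]*q[:,0]/q[:,2]+c["cx"],c["fy"]*q[:,1]/q[:,2]+c["cy"]]
def atz(c,uv,z):
    uv=np.atleast_2d(uv); d=np.c_[(uv[:,0]-c["cx"])/c["fx"],(uv[:,1]-c["cy"])/c["fy"],np.ones(len(uv))]@c["pose"][:3,:3].T
    o=c["pose"][:3,3]; return o+d*((z-o[2])/d[:,2])[:,None]
def crop(im,x0,y0,x1,y1,s,step=10):
    o=cv2.resize(im[y0:y1,x0:x1],None,fx=s,fy=s,interpolation=cv2.INTER_CUBIC)
    for x in range(-(-x0//step)*step,x1,step):
        cv2.line(o,((x-x0)*s,0),((x-x0)*s,6),(0,255,0),1); cv2.putText(o,str(x),((x-x0)*s-8,16),0,.32,(0,255,0),1)
    for y in range(-(-y0//step)*step,y1,step):
        cv2.line(o,(0,(y-y0)*s),(6,(y-y0)*s),(0,255,0),1); cv2.putText(o,str(y),(8,(y-y0)*s+4),0,.32,(0,255,0),1)
    return o
E
python3 - <<'E'
from h import *
s=np.load("scene0.npz");t=np.load("top0.npz")
a=crop(s["pixels"],105,210,205,265,4); b=crop(s["pixels"],245,210,345,320,4)
c=crop(t["pixels"],300,165,400,215,4); d=crop(t["pixels"],195,115,295,215,4)
L=np.zeros((600,800,3),np.uint8)
L[:220,:400]=a; L[:440,400:]=b; L[230:430,:400]=c
cv2.imwrite("pics/m1.png",L)
cv2.imwrite("pics/m2.png",cv2.resize(crop(t["pixels"],195,115,275,215,6),None,fx=1,fy=1))
E
```

```text
(no output)
```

View pics/m1.png

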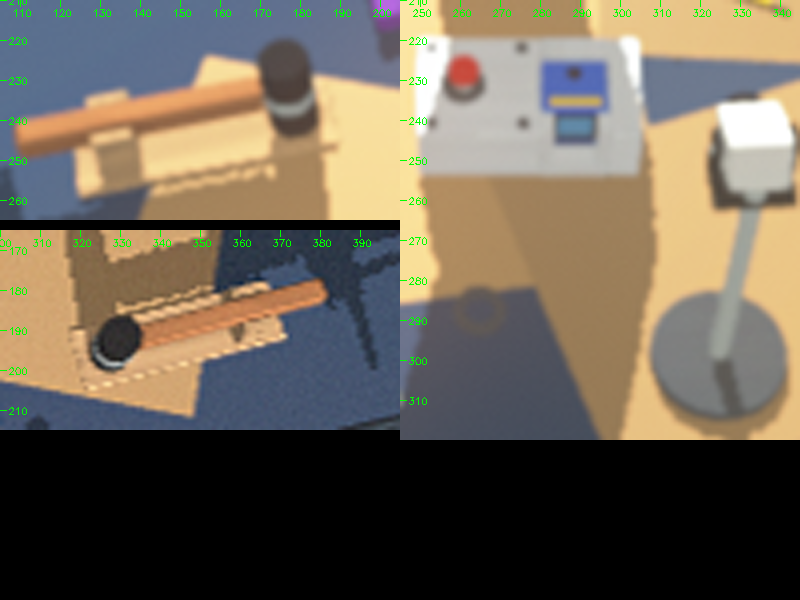

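View pics/m2.png

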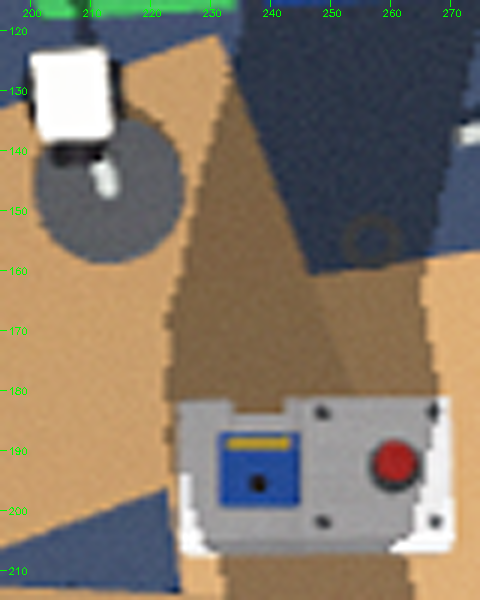

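Crops: the black-headed wooden mallet is confirmed (head top at scene (174,224), top (330,192), handle end at scene (109,244), top (381,180)). The pin is at scene (260,228), top (260,192). The module top is at top (238,193), window to +x. The camera head is at scene (337,247), top (207,131), foot at top (213,146). Next I fit the models to colour masks in both views.

```bash
cat > fit.py <<'E'
from h import *
from scipy.optimize import minimize
S=8
def mask(c,roi,f,fill=True,biggest=True):
    x0,y0,x1,y1=roi; im=cv2.resize(c["pixels"][y0:y1,x0:x1],None,fx=S,fy=S,interpolation=cv2.INTER_CUBIC)
    h=cv2.cvtColor(im,cv2.COLOR_BGR2HSV).astype(int); m=f(h[...,0],h[...,1],h[...,2]).astype(np.uint8)
    cs,_=cv2.findContours(m,cv2.RETR_EXTERNAL,cv2.CHAIN_APPROX_NONE)
    if fill and cs:
        m[:]=0; cv2.drawContours(m,[max(cs,key=cv2.contourArea)] if biggest else cs,-1,1,-1)
    return m
def hull(c,roi,P):
    x0,y0,x1,y1=roi; uv=(proj(c,P)-[x0,y0]+.5)*S-.5
    m=np.zeros(((y1-y0)*S,(x1-x0)*S),np.uint8)
    cv2.fillConvexPoly(m,cv2.convexHull(np.round(uv*16).astype(np.int32)),1,shift=4); return m
def box(x0,x1,y0,y1,z0,z1): return np.array([[x,y,z] for x in(x0,x1) for y in(y0,y1) for z in(z0,z1)])
def cyl(r,z0,z1,cx=0,cy=0):
    a=np.linspace(0,2*np.pi,40,endpoint=False); return np.vstack([np.c_[cx+r*np.cos(a),cy+r*np.sin(a),0*a+z] for z in(z0,z1)])
def T(P,x,y,yaw,z=0,pitch=0):
    c,s=np.cos(pitch),np.sin(pitch); P=P@np.array([[c,0,s],[0,1,0],[-s,0,c]]).T+[0,0,z]
    c,s=np.cos(yaw),np.sin(yaw); return P@np.array([[c,-s,0],[s,c,0],[0,0,1]]).T+[x,y,0]
def cost(terms): return sum(1-(a&b).sum()/max(1,(a|b).sum()) for a,b in terms)
def run(f,x0,step):
    x0=np.array(x0,float); 
    for k in range(3):
        sim=np.vstack([x0]+[x0+np.eye(len(x0))[i]*step[i]/(k+1) for i in range(len(x0))])
        r=minimize(f,x0,method="Nelder-Mead",options=dict(initial_simplex=sim,xatol=1e-5,fatol=1e-5,maxiter=400)); x0=r.x
    return r.x,r.fun
E
cat > f1.py <<'E'
from fit import *
s=np.load("scene0.npz");t=np.load("top0.npz"); s={k:s[k] for k in s};t={k:t[k] for k in t}
print("init jig",atz(t,[[247,194]],.058),"pin",atz(t,[[260,192.5]],.082),atz(s,[[260,228]],.082),"mod",atz(t,[[238,193]],.06))
print("mallet head",atz(t,[[330,192]],.086),atz(s,[[174,224]],.086),"end",atz(t,[[381,180]],.06),atz(s,[[109,244]],.05))
print("foot",atz(t,[[213,146]],.01),atz(s,[[328,299]],.01),"head",atz(t,[[207,131]],.27),atz(s,[[338,241]],.268))
cams=[s,t]
dbg=[]
# jig
R=[(240,210,312,262),(216,172,278,214)]
M=[mask(c,r,lambda h,a,v:(a<65)&(v>90)) for c,r in zip(cams,R)]
for i in(0,1):
    f=lambda p:cost([(hull(cams[i],R[i],T(box(-.045,.045,-.085,.085,0,.058),*p)),M[i])])
    print("jig",i,*run(f,[*atz(t,[[247,194]],.058)[0,:2],0],[.01,.01,.1]))
J=lambda p:cost([(hull(c,r,T(box(-.045,.045,-.085,.085,0,.058),*p)),m) for c,r,m in zip(cams,R,M)])
print("jig both",*run(J,[*atz(t,[[247,194]],.058)[0,:2],0],[.01,.01,.1])); dbg+=M
# pin cap
red=lambda h,a,v:((h<12)|(h>168))&(a>120)&(v>70)
R=[(250,215,272,240),(248,180,274,205)]; M=[mask(c,r,red) for c,r in zip(cams,R)]; dbg+=M
f=lambda p:cost([(hull(c,r,T(cyl(.012,p[2],.082),p[0],p[1],0)),m) for c,r,m in zip(cams,R,M)])
print("pin",*run(f,[*atz(t,[[260,192.5]],.082)[0,:2],.076],[.006,.006,.003]))
# module top (top view)
R=(226,183,250,203); m=mask(t,R,lambda h,a,v:a>110); dbg.append(m)
print("module",*run(lambda p:cost([(hull(t,R,T(box(-.023,.023,-.025,.025,.059,.060),*p)),m)]),[*atz(t,[[238,193]],.06)[0,:2],0],[.006,.006,.05]))
# mallet head (dark or band) and handle
R=[(100,205,195,265),(315,165,395,212)]
org=[mask(s,R[0],lambda h,a,v:(a>125)&(h<16)&(v>120)),mask(t,R[1],lambda h,a,v:(a>115)&(h<16)&(v>120))]; dbg+=org
def fm(p):
    o=[]
    for c,r,m in zip(cams,R,org):
        hd=hull(c,r,T(cyl(.02,.006,.086),*p)); o.append((hull(c,r,T(box(-.205,-.015,-.011,.011,.036,.060),*p))&(1-hd),m&(1-hd)))
    return cost(o)
h0=atz(t,[[330,192]],.086)[0,:2]; e0=atz(t,[[381,180]],.06)[0,:2]
print("mallet",*run(fm,[*h0,np.arctan2(*(h0-e0)[::-1])],[.01,.01,.05]))
W=max(d.shape[1] for d in dbg); 
r=[];row=[]
for d in dbg: row.append(cv2.resize(d*255,(190,140)))
row+= [row[0]*0]*(8-len(row)); cv2.imwrite("pics/masks.png",np.vstack([np.hstack(row[:4]),np.hstack(row[4:8])]))
E
python3 f1.py
```

```text
init jig [[0.52   0.0491 0.058 ]] pin [[0.5179 0.0007 0.082 ]] [[ 0.5307 -0.0038  0.082 ]] mod [[0.5254 0.0825 0.06  ]]
mallet head [[ 0.5041 -0.2568  0.086 ]] [[ 0.5078 -0.2619  0.086 ]] end [[ 0.5443 -0.4576  0.06  ]] [[ 0.5474 -0.4582  0.05  ]]
foot [[0.7305 0.1726 0.01  ]] [[0.7372 0.1827 0.01  ]] head [[0.7001 0.1708 0.27  ]] [[0.709  0.1826 0.268 ]]
jig 0 [ 0.5266  0.0484 -0.0519] 0.07714677722432661
jig 1 [ 0.5258  0.0485 -0.0441] 0.04790601489450785
jig both [ 0.526   0.0486 -0.0448] 0.1283154518753985
pin [ 0.5229 -0.0012  0.0728] 0.3860645000735269
module [ 0.5254  0.0833 -0.0307] 0.24026220786623598
mallet [ 0.5073 -0.256   1.7731] 0.45074143844690506
```

```bash
cat > f2.py <<'E'
from fit import *
s=np.load("scene0.npz");t=np.load("top0.npz"); s={k:s[k] for k in s};t={k:t[k] for k in t}
cams=[s,t]
# mallet: whole tool in one hull pair, dark head + orange handle
R=[(100,205,195,265),(315,165,395,212)]
org=[mask(c,r,lambda h,a,v:(a>100)&(h<15)&(v>100)) for c,r in zip(cams,R)]
drk=[mask(c,r,lambda h,a,v:((v<85)&(a<110)),True) for c,r in zip(cams,R)]
def fm(p):
    o=[]
    for c,r,m,d in zip(cams,R,org,drk):
        hd=hull(c,r,T(cyl(.02,.006,.086),*p)); top=hull(c,r,T(cyl(.02,.045,.086),*p))
        o+=[(hull(c,r,T(box(-.205,-.015,-.011,.011,.036,.060),*p))&(1-hd),m&(1-hd))]
        o+=[(top,d&hd)] 
    return cost(o)
pm,fmv=run(fm,[.507,-.258,1.765],[.006,.006,.03]); print("mallet",pm,fmv)
# camera: foot + head
RF=[(300,275,350,322),(195,115,230,163)]
foot=mask(s,RF[0],lambda h,a,v:(a<70)&(v<170))
RH=[(322,228,356,266),(196,117,219,143)]
head=[mask(c,r,lambda h,a,v:(a<60)&(v>th)) for c,r,th in zip(cams,RH,(150,150))]
hb=box(-.025,.025,-.02,.02,-.018,.018)
def fc(p):
    x,y,yaw,pit,off=p
    o=[(hull(c,r,T(hb+[off,0,0],x,y,yaw,.25,pit)),m) for c,r,m in zip(cams,RH,head)]
    fo=T(cyl(.05,0,.012,.02),x,y,yaw)
    return cost(o)+cost([(hull(s,RF[0],fo),foot)])
best=None
for pit in(-.2,-.35,-.5):
  for yaw in(.2,-.3,-.1):
    p,v=run(fc,[.71,.178,yaw,pit,0],[.01,.01,.15,.15,.01]); print("cam",p,round(v,4))
    if best is None or v<best[1]: best=(p,v)
p=best[0]
def outl(im,c,P,col,x0,y0,k):
    uv=((proj(c,P)-[x0,y0]+.5)*k).astype(np.int32); cv2.polylines(im,[cv2.convexHull(uv)],True,col,1)
L=np.zeros((600,800,3),np.uint8)
for i,(c,(x0,y0,x1,y1)) in enumerate(zip(cams,[(100,205,195,265),(315,165,395,212)])):
    o=cv2.resize(c["pixels"][y0:y1,x0:x1],None,fx=4,fy=4,interpolation=cv2.INTER_CUBIC)
    outl(o,c,T(cyl(.02,.006,.086),*pm),(0,255,0),x0,y0,4); outl(o,c,T(box(-.205,-.015,-.011,.011,.036,.060),*pm),(255,255,0),x0,y0,4)
    L[i*260:i*260+o.shape[0],:o.shape[1]]=o
for i,(c,(x0,y0,x1,y1)) in enumerate(zip(cams,[(318,225,358,265),(193,115,233,155)])):
    o=cv2.resize(c["pixels"][y0:y1,x0:x1],None,fx=7,fy=7,interpolation=cv2.INTER_CUBIC)
    cs,_=cv2.findContours(head[i],0,2)
    outl(o,c,T(hb+[p[4],0,0],p[0],p[1],p[2],.25,p[3]),(0,0,255),x0,y0,7); outl(o,c,T(cyl(.05,0,.012,.02),*p[:3]),(0,255,0),x0,y0,7)
    outl(o,c,T(np.array([[-.04,0,0],[-.02,0,0]]),p[0],p[1],p[2],.25,p[3]),(255,0,255),x0,y0,7)
    L[i*290:i*290+280,400:680]=o
cv2.imwrite("pics/ov.png",L)
E
python3 f2.py
```

```text
mallet [ 0.507  -0.2561  1.7769] 1.8553430113418745
cam [ 0.7116  0.1736  0.0374 -0.3785 -0.0015] 0.2326
cam [ 0.7119  0.1736  0.0265 -0.3808 -0.002 ] 0.2321
cam [ 0.7117  0.1737  0.0308 -0.3772 -0.0017] 0.2325
cam [ 0.7117  0.1736  0.029  -0.3797 -0.0017] 0.232
cam [ 0.7115  0.1737  0.0263 -0.3806 -0.0016] 0.2324
cam [ 0.7117  0.1736  0.0347 -0.3795 -0.0017] 0.2326
cam [ 0.7117  0.1736  0.0288 -0.3794 -0.0017] 0.2325
cam [ 0.712   0.1736  0.0286 -0.3803 -0.002 ] 0.2319
cam [ 0.7119  0.1737  0.0264 -0.3764 -0.0019] 0.232
```

View pics/ov.png

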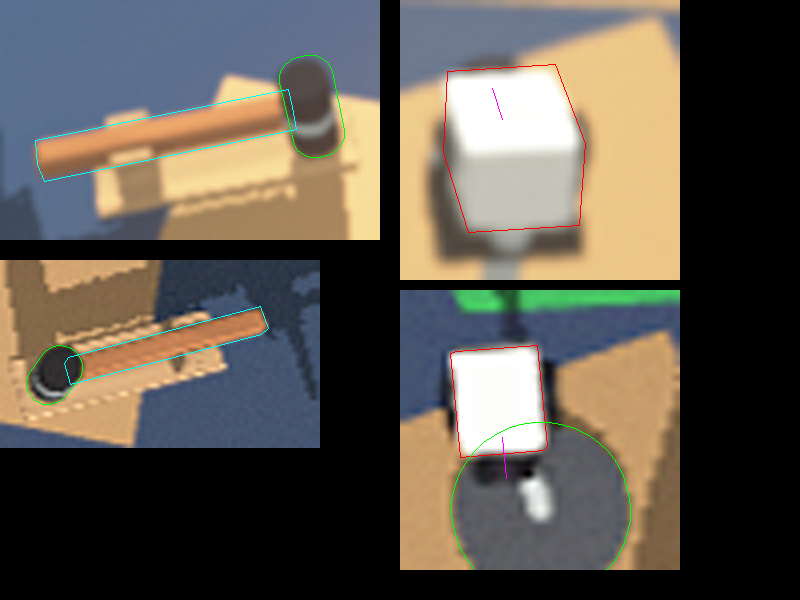

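Overlays fit tightly for mallet, camera head and foot. Poses: jig (0.526, 0.0485, yaw -0.045), pin (0.524, -0.0015), mallet (0.507, -0.256, yaw 1.777), camera pivot (0.712, 0.174, yaw 0.03, tilt 0.38). Now to the mallet.

```bash
cat > go.py <<'E'
# usage: go(pos, ydir_deg, pitch) -> tool-axis shift and turn from the measured pose
from h import *
from rig import status
from scipy.spatial.transform import Rotation as Ro
def go(pos,ydeg=None,R=None,q=True):
    o=status.get_obs(); C=Ro.from_quat(o["tool_rot"])
    if R is None:
        if ydeg is None: R=C
        else:
            y=np.array([np.cos(np.radians(ydeg)),np.sin(np.radians(ydeg)),0]); z=np.array([0,0,-1.]); R=Ro.from_matrix(np.c_[np.cross(y,z),y,z])
    print("t",round(o["time"],2),"pos",o["position"],"f",o["ft_force"],"w",round(o["grip_width"],4),"q",o["q"])
    print(" rot",np.degrees((C.inv()*R).as_rotvec()),"shift",C.inv().apply(np.array(pos)-o["position"]))
E
python3 -c "
from go import *
go([.518,-.310,.15],11.8)"
```

```text
t 0.1 pos [ 0.2029 -0.5904  0.191 ] f [0.1852 0.3441 0.6393] w 0.0871 q [-1.4185  0.5284  1.4337 -0.      1.1814 -0.1785]
 rot [ -0.076   -0.096  -82.8474] shift [ 0.3891 -0.1628  0.0414]
```

>>> arm_command(delta_rot=[[0,0,-83],[0,0,-83],[0,0,-83],[0,0,-83],[0,0,-83],[0,0,-83],[0,0,-83],[0,0,-83],[0,0,-83],[0,0,-83],[0,0,-83],[0,0,-83]], delta_pos=[[0.389,-0.163,0.041],[0.389,-0.163,0.041],[0.389,-0.163,0.041],[0.389,-0.163,0.041],[0.389,-0.163,0.041],[0.389,-0.163,0.041],[0.389,-0.163,0.041],[0.389,-0.163,0.041],[0.389,-0.163,0.041],[0.389,-0.163,0.041],[0.389,-0.163,0.041],[0.389,-0.163,0.041]], gripper=[-1,-1,-1,-1,-1,-1,-1,-1,-1,-1,-1,-1])

```text
time: 1.1
position: [0.5199, -0.3071, 0.1499]
tool_rot: [0.626, 0.78, 0.0, -0.001]
ft_force: [-0.5, -0.9, 1.1]
grip_width: 0.0869
grip_force: 0.0
```

```bash
python3 -c "
from go import *
go([.518,-.310,.030],11.8)"
```

```text
t 1.1 pos [ 0.5199 -0.3071  0.1499] f [-0.5212 -0.8961  1.1354] w 0.0869 q [-0.7189  0.549   1.5281  0.0008  1.0661 -0.9385]
 rot [-0.0224 -0.0962  0.7616] shift [-0.0026 -0.0024  0.1199]
```

>>> arm_command(delta_rot=[[0,0,0],[0,0,0],[0,0,0],[0,0,0],[0,0,0],[0,0,0],[0,0,0]], delta_pos=[[-0.002,-0.002,0.03],[-0.002,-0.002,0.06],[-0.002,-0.002,0.09],[-0.002,-0.002,0.11],[-0.002,-0.002,0.119],[-0.002,-0.002,0.119],[-0.002,-0.002,0.119]], gripper=[-1,-1,-1,-1,-1,-1,-1])

```text
time: 1.68
position: [0.5166, -0.313, 0.0318]
tool_rot: [0.63, 0.777, 0.0, -0.0]
ft_force: [-0.2, -0.1, -0.0]
grip_width: 0.0871
grip_force: 0.0
```

Run:
```python
from go import *
from fit import *
from rig import viewer
go([.518,-.310,.030],11.8)
s=viewer.camera("scene");t=viewer.camera("top")
a=crop(s["pixels"],105,195,205,265,5);b=crop(t["pixels"],300,160,400,220,5)
L=np.zeros((600,800,3),np.uint8);L[:350,:500]=a;L[350:600,:500]=b[:250]
cv2.imwrite("pics/g1.png",L)
```

```text
t 1.68 pos [ 0.5166 -0.313   0.0318] f [-0.2432 -0.0761 -0.0213] w 0.0871 q [-0.7297  0.7141  1.607   0.      0.8208 -0.9383]
 rot [-0.0101 -0.0141  0.1518] shift [0.0027 0.002  0.0018]
```

View pics/g1.png

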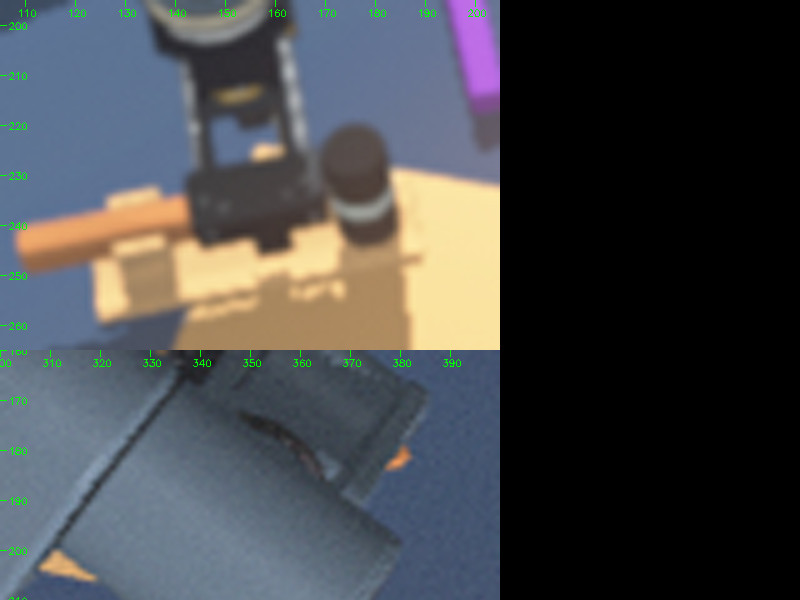

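The gripper straddles the handle between head (175,235) and saddle (132,245). Small correction, then close.

>>> arm_command(delta_rot=[[0,0,0],[0,0,0],[0,0,0],[0,0,0],[0,0,0],[0,0,0],[0,0,0],[0,0,0],[0,0,0],[0,0,0],[0,0,0]], delta_pos=[[0.003,0.002,0.002],[0.003,0.002,0.002],[0.003,0.002,0.002],[0.003,0.002,0.002],[0.003,0.002,0.002],[0.003,0.002,0.002],[0.003,0.002,0.002],[0.003,0.002,0.002],[0.003,0.002,0.002],[0.003,0.002,0.002],[0.003,0.002,0.002]], gripper=[-1,-1,1,1,1,1,1,1,1,1,1], grip_force=55)

```text
time: 2.7
position: [0.5177, -0.3096, 0.0298]
tool_rot: [0.63, 0.777, 0.0, -0.0]
ft_force: [-0.4, -0.1, 0.5]
grip_width: 0.0349
grip_force: 0.0
```

```bash
python3 -c "
from go import *
go([.518,-.310,.130])"
```

```text
t 2.7 pos [ 0.5177 -0.3096  0.0298] f [-0.4295 -0.1338  0.4899] w 0.0349 q [-0.724   0.7165  1.61    0.      0.8153 -0.9326]
 rot [0. 0. 0.] shift [-0.0005  0.0002 -0.1002]
```

>>> arm_command(delta_rot=[[0,0,0],[0,0,0],[0,0,0],[0,0,0],[0,0,0],[0,0,0]], delta_pos=[[0,0,0],[0,0,0],[0,0,0],[0,0,0],[0,0,0],[0,0,0]], gripper=[1,1,1,1,1,1])

```text
time: 3.2
position: [0.5178, -0.3096, 0.0299]
tool_rot: [0.63, 0.777, 0.0, 0.0]
ft_force: [0.4, -1.1, 1.0]
grip_width: 0.0018
grip_force: 0.0
```

```bash
python3 -c "
from go import *
print(status.get_obs()['tool_rot'],status.get_obs()['grip_force'])
go([.518,-.310,.130])"
```

```text
[0.6296 0.7769 0.     0.    ] 0.0
t 3.2 pos [ 0.5178 -0.3096  0.0299] f [ 0.4049 -1.0827  0.9891] w 0.0018 q [-0.7239  0.7164  1.61    0.      0.8152 -0.9326]
 rot [0. 0. 0.] shift [-0.0004  0.0001 -0.1001]
```

Run:
```python
from go import *
from rig import viewer
s=viewer.camera("scene")
np.savez("s2.npz",**s)
im=s["pixels"].copy()
o=status.get_obs()
print(proj(s,[o["position"],o["position"]+[0,0,.019],[.507,-.256,.086],[.5183,-.310,.060]]))
print(proj(s,o["position"]+np.array([[.058,0.012,.05],[-.058,-.012,.05],[0.07,.01,.07]])))
a=crop(im,100,150,220,265,5)
cv2.imwrite("pics/g2.png",a)
```

```text
[[160.6021 237.778 ]
 [159.6629 234.2922]
 [175.9818 223.7225]
 [158.9567 232.3603]]
[[160.6073 244.5362]
 [155.6905 213.1232]
 [158.54   244.2478]]
```

View pics/g2.png

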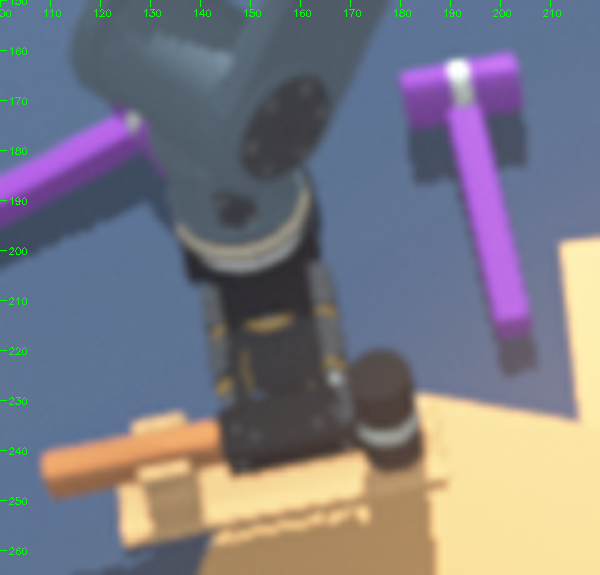

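Run:
```python
from h import *
s=np.load("scene0.npz"); s={k:s[k] for k in s}
p=np.array([.2029,-.5903,.191]); y=np.array([.325,-.946,0])
print("start tips",proj(s,[p,p+.0435*y,p-.0435*y,p+[0,0,.07]]))
s2=np.load("s2.npz");s2={k:s2[k] for k in s2}
p=np.array([.5178,-.3096,.0299]);y=np.array([.979,.207,0])
print("now",proj(s2,[p,p+[0,0,.07],p+[0,0,.07]+.095*y,p+[0,0,.07]-.095*y,p+[0,0,.2]]))
d=cv2.absdiff(s["pixels"],s2["pixels"]).max(2)
L=np.zeros((420,800,3),np.uint8); a=crop(s["pixels"],15,70,115,140,4); b=crop(s2["pixels"],95,195,195,265,4)
for uv in proj(s,[[.2029,-.5903,.191],[.217,-.6315,.191],[.189,-.549,.191]]): cv2.circle(a,tuple(((uv-[15,70]+.5)*4).astype(int)),3,(0,255,0),1)
for uv in proj(s2,[p,p+[0,0,.07]+.095*y,p+[0,0,.07]]): cv2.circle(b,tuple(((uv-[95,195]+.5)*4).astype(int)),3,(0,255,0),1)
b=cv2.convertScaleAbs(b,alpha=1.8,beta=30)
L[:280,:400]=a;L[:280,400:]=b; cv2.imwrite("pics/chk.png",L)
```

```text
start tips [[ 72.4123 130.8963]
 [ 58.47   134.3612]
 [ 86.1756 127.4758]
 [ 65.8572 114.4113]]
now [[160.5991 237.774 ]
 [157.0453 224.5846]
 [161.2936 250.8828]
 [153.1124 200.2387]
 [149.696  197.3087]]
```

View pics/chk.png

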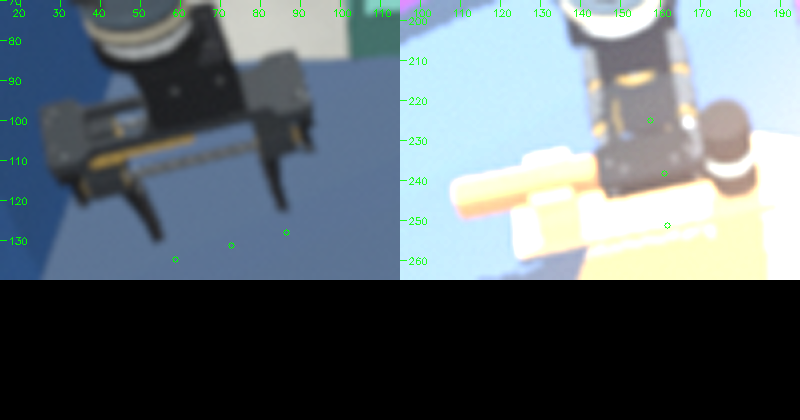

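The fingers closed above the handle: the start picture shows the drawn tips at (54,130) and (86,122), about 5 px higher than the reported TCP predicts. That puts the real tips some 25–30 mm above the reported z. I'll open, go lower in guarded steps and close again.

>>> arm_command(delta_rot=[[0,0,0],[0,0,0],[0,0,0],[0,0,0],[0,0,0],[0,0,0],[0,0,0],[0,0,0],[0,0,0],[0,0,0],[0,0,0],[0,0,0]], delta_pos=[[0,0,0],[0,0,0],[0,0,0],[0,0,0],[0,0,0],[0,0,0],[0,0,0],[0,0,0],[0,0,0],[0,0,0],[0,0,0],[0,0,0]], gripper=[-1,-1,-1,-1,-1,-1,-1,-1,-1,-1,-1,-1])

```text
time: 4.25
position: [0.5178, -0.3096, 0.0299]
tool_rot: [0.63, 0.777, -0.0, -0.0]
ft_force: [-0.4, -0.5, 0.3]
grip_width: 0.0728
grip_force: 0.0
```

>>> arm_command(delta_rot=[[0,0,0],[0,0,0],[0,0,0],[0,0,0]], delta_pos=[[0,0,0.004],[0,0,0.008],[0,0,0.012],[0,0,0.012]], gripper=[-1,-1,-1,-1])

```text
time: 4.58
position: [0.5171, -0.3091, 0.0167]
tool_rot: [0.63, 0.777, 0.0, -0.001]
ft_force: [-0.8, 0.1, 0.7]
grip_width: 0.0865
grip_force: 0.0
```

>>> arm_command(delta_rot=[[0,0,0],[0,0,0],[0,0,0],[0,0,0]], delta_pos=[[0,0,0.004],[0,0,0.007],[0,0,0.009],[0,0,0.009]], gripper=[-1,-1,-1,-1])

```text
time: 4.92
position: [0.5174, -0.3093, 0.0082]
tool_rot: [0.63, 0.777, 0.0, -0.001]
ft_force: [0.2, -0.4, 0.5]
grip_width: 0.0871
grip_force: 0.0
```

>>> arm_command(delta_rot=[[0,0,0],[0,0,0],[0,0,0],[0,0,0],[0,0,0],[0,0,0],[0,0,0],[0,0,0],[0,0,0],[0,0,0],[0,0,0],[0,0,0]], delta_pos=[[0,0,0],[0,0,0],[0,0,0],[0,0,0],[0,0,0],[0,0,0],[0,0,0],[0,0,0],[0,0,0],[0,0,0],[0,0,0],[0,0,0]], gripper=[1,1,1,1,1,1,1,1,1,1,1,1])

```text
time: 5.92
position: [0.518, -0.3097, 0.0089]
tool_rot: [0.63, 0.777, 0.0, 0.0]
ft_force: [0.2, -0.0, 0.5]
grip_width: 0.0219
grip_force: 55.0
```

>>> arm_command(delta_rot=[[0,0,0],[0,0,0],[0,0,0]], delta_pos=[[0,0,0],[0,0,0],[0,0,0]], gripper=[1,1,1])

```text
time: 6.17
position: [0.518, -0.3097, 0.0089]
tool_rot: [0.63, 0.777, 0.0, 0.0]
ft_force: [0.2, 0.1, -1.0]
grip_width: 0.0216
grip_force: 55.0
```

Gripped on the 22 mm handle at 55 N. Lift straight up.

>>> arm_command(delta_rot=[[0,0,0],[0,0,0],[0,0,0],[0,0,0],[0,0,0],[0,0,0],[0,0,0]], delta_pos=[[0,0,-0.01],[0,0,-0.03],[0,0,-0.06],[0,0,-0.09],[0,0,-0.11],[0,0,-0.12],[0,0,-0.12]], gripper=[1,1,1,1,1,1,1])

```text
time: 6.75
position: [0.5189, -0.3106, 0.1317]
tool_rot: [0.63, 0.777, -0.0, 0.003]
ft_force: [-1.0, -0.3, -3.0]
grip_width: 0.0217
grip_force: 55.0
```

>>> arm_command(delta_rot=[[0,0,0],[0,0,0],[0,0,0],[0,0,0],[0,0,0],[0,0,0],[0,0,0],[0,0,0],[0,0,0],[0,0,0],[0,0,0],[0,0,0]], delta_pos=[[0.02,0.006,0],[0.05,0.014,0],[0.08,0.023,0],[0.11,0.031,0],[0.14,0.04,0],[0.17,0.048,0],[0.2,0.057,0],[0.22,0.063,0],[0.235,0.067,0],[0.246,0.069,0],[0.246,0.069,0],[0.246,0.069,0]], gripper=[1,1,1,1,1,1,1,1,1,1,1,1])

```text
time: 7.75
position: [0.5336, -0.0545, 0.128]
tool_rot: [0.629, 0.777, -0.001, -0.001]
ft_force: [-0.2, -0.6, -2.6]
grip_width: 0.0215
grip_force: 55.0
```

```bash
cat > f3.py <<'E'
from fit import *
from go import *
from rig import viewer
import sys
s=viewer.camera("scene"); o=status.get_obs(); np.savez("s3.npz",**s)
print(o["time"],o["position"],o["tool_rot"],o["ft_force"],o["moment"])
dz=o["position"][2]-.0089; base=np.array([.507,-.256])+o["position"][:2]-[.518,-.3097]; print("predicted mallet",base,dz)
R=(165,150,285,260)
m=mask(s,R,lambda h,a,v:(a>125)&(h<15)&(v>110)); d=mask(s,R,lambda h,a,v:(v<75)&(a<110),False)
# free: x,y,yaw,z,pitch of the mallet; handle part away from the hand + head outline
def f(p):
    x,y,yaw,z,pi=p
    P=lambda Q:T(Q,x,y,yaw,z,pi)
    return cost([(hull(s,R,P(box(-.205,-.105,-.011,.011,.030,.054))),m)])
print(m.sum()/64)
uv=proj(s,T(np.array([[0,0,0],[0,0,.08],[-.055,0,.042],[-.205,0,.042]]),*base,1.777,.006+dz)); print("pred px face,top,grip,end",uv)
ys,xs=np.nonzero(m); print("handle mask bbox",xs.min()/8+R[0],xs.max()/8+R[0],ys.min()/8+R[1],ys.max()/8+R[1])
im=crop(s["pixels"],165,150,285,262,5)
for u in uv: cv2.circle(im,tuple(((u-[165,150]+.5)*5).astype(int)),3,(0,255,0),1)
for Q,col in((cyl(.02,0,.08),(0,255,0)),(box(-.205,-.015,-.011,.011,.030,.054),(255,255,0))):
    w=((proj(s,T(Q,*base,1.777,.006+dz))-[165,150]+.5)*5).astype(np.int32); cv2.polylines(im,[cv2.convexHull(w)],True,col,1)
for q in ([.5238,-.0015,.082],): cv2.circle(im,tuple(((proj(s,q)[0]-[165,150]+.5)*5).astype(int)),4,(255,0,255),1)
cv2.imwrite("pics/p3.png",im)
E
python3 f3.py
```

```text
7.8 [ 0.534  -0.0552  0.1283] [ 0.6296  0.7769 -0.0004 -0.0003] [ 0.1132  0.086  -1.7227] [-0.0882 -0.1316 -0.0395]
predicted mallet [ 0.523  -0.0015] 0.11935393526547673
270.421875
pred px face,top,grip,end [[260.7442 217.3867]
 [260.9276 200.6068]
 [242.2464 212.5188]
 [190.3306 223.0155]]
handle mask bbox 190.25 233.375 211.75 226.5
```

View pics/p3.png

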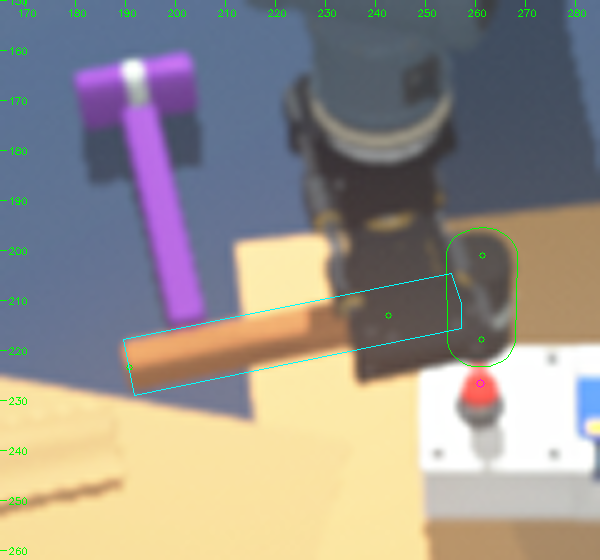

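The mallet hangs level, as predicted, and its face is centred over the red pin at (261,226). Descend and drive.

>>> arm_command(delta_rot=[[0,0,0],[0,0,0],[0,0,0],[0,0,0],[0,0,0]], delta_pos=[[0,0,0.015],[0,0,0.028],[0,0,0.036],[0,0,0.038],[0,0,0.038]], gripper=[1,1,1,1,1])

```text
time: 8.22
position: [0.5339, -0.0554, 0.0902]
tool_rot: [0.63, 0.776, -0.0, -0.001]
ft_force: [-0.5, -0.1, -2.4]
grip_width: 0.0214
grip_force: 55.0
```

>>> arm_command(delta_rot=[[0,0,0],[0,0,0],[0,0,0],[0,0,0],[0,0,0],[0,0,0],[0,0,0]], delta_pos=[[0,0,0.003],[0,0,0.006],[0,0,0.009],[0,0,0.012],[0,0,0.015],[0,0,0.017],[0,0,0.017]], gripper=[1,1,1,1,1,1,1])

```text
time: 8.8
position: [0.5351, -0.055, 0.0739]
tool_rot: [0.63, 0.777, 0.0, 0.001]
ft_force: [1.0, -1.8, 2.3]
grip_width: 0.0219
grip_force: 55.0
```

```bash
python3 -c "
from go import *
print(status.get_obs()['moment']);go([.534,-.0552,.063])"
```

```text
[-0.2387 -0.1845  0.0079]
t 8.8 pos [ 0.5351 -0.055   0.0739] f [ 0.9553 -1.8188  2.2904] w 0.0219 q [-0.3102  0.5839  1.7574 -0.0002  0.7986 -0.5186]
 rot [0. 0. 0.] shift [ 0.0001 -0.0011  0.0109]
```

>>> arm_command(delta_rot=[[0,0,0],[0,0,0],[0,0,0],[0,0,0],[0,0,0],[0,0,0],[0,0,0]], delta_pos=[[0,0,0.002],[0,0,0.004],[0,0,0.006],[0,0,0.008],[0,0,0.01],[0,0,0.011],[0,0,0.011]], gripper=[1,1,1,1,1,1,1])

```text
time: 9.38
position: [0.5347, -0.0546, 0.0627]
tool_rot: [0.63, 0.777, 0.0, 0.0]
ft_force: [1.0, -1.4, 3.5]
grip_width: 0.0217
grip_force: 55.0
```

>>> arm_command(delta_rot=[[0,0,0],[0,0,0],[0,0,0]], delta_pos=[[0,0,0.001],[0,0,0.001],[0,0,0.001]], gripper=[1,1,1])

```text
time: 9.63
position: [0.5347, -0.0547, 0.0624]
tool_rot: [0.63, 0.777, 0.0, 0.0]
ft_force: [-0.0, -2.9, 6.8]
grip_width: 0.0215
grip_force: 55.0
```

```bash
python3 -c "
from go import *
print(status.get_obs()['moment']);go([.534,-.0552,.063])"
```

```text
[-0.1371 -0.1498 -0.0222]
t 9.63 pos [ 0.5347 -0.0547  0.0624] f [-0.0151 -2.9199  6.7677] w 0.0215 q [-0.31    0.6031  1.7647  0.0003  0.7729 -0.5187]
 rot [0. 0. 0.] shift [-0.0004 -0.0008 -0.0006]
```

>>> arm_command(delta_rot=[[0,0,0],[0,0,0],[0,0,0],[0,0,0]], delta_pos=[[0,0,0.001],[0,0,0.0015],[0,0,0.0015],[0,0,0.0015]], gripper=[1,1,1,1])

```text
time: 9.97
position: [0.5352, -0.0551, 0.0617]
tool_rot: [0.63, 0.777, 0.0, 0.001]
ft_force: [-0.9, -3.8, 12.5]
grip_width: 0.0214
grip_force: 55.0
```

>>> arm_command(delta_rot=[[0,0,0],[0,0,0],[0,0,0]], delta_pos=[[0,0,0.001],[0,0,0.0015],[0,0,0.0015]], gripper=[1,1,1])

```text
time: 10.22
position: [0.5356, -0.0559, 0.0606]
tool_rot: [0.629, 0.777, 0.0, 0.002]
ft_force: [0.2, -5.3, 14.1]
grip_width: 0.0218
grip_force: 55.0
```

The force is well above the pin's 8 N and motion has stopped, so the pin is on its stop. Lift, and check pin and module numerically.

>>> arm_command(delta_rot=[[0,0,0],[0,0,0],[0,0,0],[0,0,0],[0,0,0],[0,0,0]], delta_pos=[[0,0,-0.006],[0,0,-0.02],[0,0,-0.045],[0,0,-0.07],[0,0,-0.075],[0,0,-0.075]], gripper=[1,1,1,1,1,1])

```text
time: 10.72
position: [0.5342, -0.0541, 0.1344]
tool_rot: [0.63, 0.777, 0.0, 0.0]
ft_force: [-0.5, -0.1, -2.9]
grip_width: 0.0219
grip_force: 55.0
```

```bash
cat > f4.py <<'E'
from fit import *
from go import *
from rig import viewer
s=viewer.camera("scene"); np.savez("s4.npz",**s)
red=lambda h,a,v:((h<12)|(h>168))&(a>120)&(v>70)
R=(248,214,276,248); m=mask(s,R,red); ys,xs=np.nonzero(m); print("red centroid",xs.mean()/8+248-.5,ys.mean()/8+214-.5,"pred down",proj(s,[.5238,-.0015,.058]),"up",proj(s,[.5238,-.0015,.080]))
# blue module: box seen from 0.058 up to top ztop
R=(270,205,305,245); m=mask(s,R,lambda h,a,v:(a>110)&(((h>100)&(h<130)&(v>110))|((h>15)&(h<35)&(v>120))))
f=lambda p:cost([(hull(s,R,T(box(-.023,.023,-.025,.025,.058,p[3]),*p[:3])),m)])
print("module x y yaw top",*run(f,[.5276,.0835,-.045,.082],[.005,.005,.05,.008]))
mp=[.523,-.0015]
# check mallet tilt: handle end px
o=status.get_obs(); base=np.array([.507,-.256])+o["position"][:2]-[.518,-.3097]; dz=o["position"][2]-.0089
R=(165,150,245,260); m=mask(s,R,lambda h,a,v:(a>125)&(h<15)&(v>110)); ys,xs=np.nonzero(m)
H=hull(s,R,T(box(-.205,-.085,-.011,.011,.030,.054),*base,1.777,.006+dz)); 
for k in(192,196,200,210): 
    c=(k-165)*8; g=lambda M:np.nonzero(M[:,c])[0].mean()/8+150 if M[:,c].any() else None
    print(k,g(m),g(H))
go([.518,-.3097,.128],ydeg=11.93)
E
python3 f4.py
```

```text
red centroid 260.3992666091458 230.63060828300257 pred down [[260.6202 230.6497]] up [[260.666  226.4868]]
module x y yaw top [0.5159 0.084  0.0104 0.058 ] 0.46783359854512385
192 221.875 221.75
196 221.75 221.1875
200 220.6875 220.375
210 218.5625 218.375
t 10.77 pos [ 0.5333 -0.0539  0.1332] f [ 0.1888 -0.4595 -1.9707] w 0.0213 q [-0.3095  0.4899  1.7139  0.0005  0.9396 -0.5187]
 rot [-0.0813 -0.0711  0.0397] shift [-0.2471 -0.068   0.0049]
```

The pin is down: red centroid row 230.6 against 230.65 predicted. The mallet is still level. Returning it.

>>> arm_command(delta_rot=[[0,0,0],[0,0,0],[0,0,0],[0,0,0],[0,0,0],[0,0,0],[0,0,0],[0,0,0],[0,0,0],[0,0,0],[0,0,0],[0,0,0]], delta_pos=[[-0.02,-0.006,0],[-0.05,-0.014,0],[-0.08,-0.022,0],[-0.11,-0.03,0],[-0.14,-0.039,0],[-0.17,-0.047,0],[-0.2,-0.055,0],[-0.22,-0.061,0],[-0.235,-0.065,0.002],[-0.247,-0.068,0.004],[-0.247,-0.068,0.004],[-0.247,-0.068,0.004]], gripper=[1,1,1,1,1,1,1,1,1,1,1,1])

```text
time: 11.77
position: [0.5182, -0.3092, 0.1284]
tool_rot: [0.63, 0.777, 0.0, -0.002]
ft_force: [-0.3, -0.2, -2.2]
grip_width: 0.0218
grip_force: 55.0
```

```bash
python3 -c "
from go import *
go([.518,-.3097,.0089],ydeg=11.93)"
```

```text
t 11.77 pos [ 0.5182 -0.3092  0.1284] f [-0.316  -0.2079 -2.2115] w 0.0218 q [-0.7234  0.5766  1.5462  0.0009  1.0224 -0.9318]
 rot [-0.0895 -0.1907 -0.0124] shift [-0.0009 -0.0001  0.1195]
```

>>> arm_command(delta_rot=[[0,0,0],[0,0,0],[0,0,0],[0,0,0],[0,0,0],[0,0,0],[0,0,0],[0,0,0],[0,0,0]], delta_pos=[[-0.0005,0,0.025],[-0.0005,0,0.055],[-0.0005,0,0.08],[-0.0005,0,0.098],[-0.0005,0,0.108],[-0.0005,0,0.113],[-0.0005,0,0.116],[-0.0005,0,0.117],[-0.0005,0,0.117]], gripper=[1,1,1,1,1,1,1,1,1])

```text
time: 12.52
position: [0.5198, -0.3111, 0.0138]
tool_rot: [0.63, 0.777, 0.0, 0.001]
ft_force: [-0.4, -0.3, -2.3]
grip_width: 0.0217
grip_force: 55.0
```

```bash
python3 -c "
from go import *
go([.518,-.3097,.0089],ydeg=11.93)"
```

```text
t 12.52 pos [ 0.5198 -0.3111  0.0138] f [-0.408  -0.2679 -2.315 ] w 0.0217 q [-0.7236  0.7432  1.6108  0.0002  0.7858 -0.9326]
 rot [0.0647 0.077  0.0432] shift [ 0.0017 -0.0015  0.0049]
```

>>> arm_command(delta_rot=[[0,0,0],[0,0,0],[0,0,0],[0,0,0]], delta_pos=[[0,0,0.001],[0,0,0.002],[0,0,0.003],[0,0,0.003]], gripper=[1,1,1,1])

```text
time: 12.85
position: [0.5196, -0.3113, 0.0107]
tool_rot: [0.63, 0.777, -0.0, 0.001]
ft_force: [0.3, 1.0, 1.1]
grip_width: 0.0219
grip_force: 55.0
```

```bash
python3 -c "
from go import *
go([.518,-.3097,.0089],ydeg=11.93)"
```

```text
t 12.85 pos [ 0.5196 -0.3113  0.0107] f [0.2879 0.9556 1.1211] w 0.0219 q [-0.724   0.748   1.6121  0.0001  0.7797 -0.9327]
 rot [0.0628 0.0805 0.0233] shift [ 0.0019 -0.0013  0.0018]
```

>>> arm_command(delta_rot=[[0,0,0],[0,0,0],[0,0,0],[0,0,0],[0,0,0],[0,0,0]], delta_pos=[[0,0,-0.002],[0.002,-0.001,-0.002],[0.002,-0.001,-0.001],[0.002,-0.001,0],[0.002,-0.001,0.0005],[0.002,-0.001,0.0005]], gripper=[1,1,1,1,1,1])

```text
time: 13.35
position: [0.5175, -0.3087, 0.0096]
tool_rot: [0.63, 0.777, 0.0, -0.0]
ft_force: [-0.7, 2.3, 2.5]
grip_width: 0.0212
grip_force: 55.0
```

>>> arm_command(delta_rot=[[0,0,0],[0,0,0],[0,0,0],[0,0,0],[0,0,0],[0,0,0],[0,0,0],[0,0,0]], delta_pos=[[0,0,0],[0,0,0],[0,0,0],[0,0,0],[0,0,0],[0,0,0],[0,0,0],[0,0,0]], gripper=[-1,-1,-1,-1,-1,-1,-1,-1])

```text
time: 14.02
position: [0.5177, -0.3091, 0.0093]
tool_rot: [0.63, 0.777, 0.0, -0.0]
ft_force: [0.1, -0.1, -0.4]
grip_width: 0.067
grip_force: 0.0
```

>>> arm_command(delta_rot=[[0,0,0],[0,0,0],[0,0,0],[0,0,0],[0,0,0],[0,0,0],[0,0,0]], delta_pos=[[0,0,0],[0,0,-0.01],[0,0,-0.04],[0,0,-0.08],[0,0,-0.12],[0,0,-0.14],[0,0,-0.14]], gripper=[-1,-1,-1,-1,-1,-1,-1])

```text
time: 14.6
position: [0.521, -0.3118, 0.1561]
tool_rot: [0.63, 0.777, -0.0, 0.006]
ft_force: [0.4, -0.8, 0.1]
grip_width: 0.0867
grip_force: 0.0
```

```bash
cat > f5.py <<'E'
from fit import *
from go import *
from rig import viewer
s=viewer.camera("scene"); np.savez("s5.npz",**s); s0=np.load("scene0.npz"); s0={k:s0[k] for k in s0}
R=(100,205,195,265)
for c in(s0,s):
    m=mask(c,R,lambda h,a,v:(a>100)&(h<15)&(v>100)); print("handle",[np.round((np.nonzero(m[:,(k-100)*8])[0].mean())/8+205,2) for k in(112,118,140,150,160)],"left",np.nonzero(m)[1].min()/8+100)
    d=mask(c,(165,215,190,248),lambda h,a,v:(v<95)&(a<120)); ys,xs=np.nonzero(d); print("head",xs.mean()/8+165,ys.mean()/8+215)
R=(270,205,305,245); 
print(proj(s,T(box(-.023,.023,-.025,.025,.032,.082),.5276,.0835,-.045)))
im=np.zeros((600,800,3),np.uint8); im[:400,:400]=crop(s["pixels"],240,190,340,290,4); im[:280,400:]=crop(s["pixels"],100,205,200,275,4)
for i,ch in enumerate("HSV"): print(ch);print(cv2.cvtColor(s["pixels"],cv2.COLOR_BGR2HSV)[208:246:3,274:302:3,i])
cv2.imwrite("pics/p5.png",im)
y=np.radians(-90); go([.5276,.0835,.16],ydeg=-92.6+180); go([.5276,.0835,.16],ydeg=-92.6)
E
python3 f5.py
```

```text
handle [np.float64(244.5), np.float64(243.38), np.float64(239.19), np.float64(237.06), np.float64(235.62)] left 109.0
head 176.33149367088606 227.87806329113923
handle [np.float64(244.44), np.float64(243.38), np.float64(239.34), np.float64(237.29), np.float64(235.56)] left 109.125
head 176.54173136645963 227.40229037267082
[[279.7915 229.3679]
 [280.3891 219.9566]
 [295.79   229.398 ]
 [296.8001 219.9901]
 [280.1791 241.6998]
 [280.7984 232.4317]
 [296.4773 241.7269]
 [297.5249 232.4622]]
H
[[ 17  17  16  16  17  17  17  16  17  17]
 [ 16  17  17  17  17  17  17  17  16  16]
 [ 16  16  16  17  17  17  17  16  17  17]
 [ 17  16  16  16  16  17  16  17  17  17]
 [ 25  45 110 104 104 102 105 108  19  23]
 [ 60   0 111 107 109 115 107 110  60  40]
 [  0  60 112 107 107 109 107 112  75  38]
 [  0  30 112 110 111 110 111 112  90  36]
 [  0  30 112  21  24  25  24 115 108  30]
 [  0  60 111 116 107 106 106 114 105  38]
 [ 30  60  60 113 103 103 103 111  45  36]
 [ 45  60   0 117 115 114 113  45  30  38]
 [ 30  30  30  17  14  15  13  18  38  38]]
S
[[108 108 107 107 107 108 108 102 100 100]
[... 765 characters left out ...]
243 195 199]
 [254 255 233 254 254 253 253 228 195 199]
 [254 255 228 246 244 244 244 215 194 199]
 [254 255 224 212 232 230 231 170 189 197]
 [254 255 224 136 146 145 141 153 192 197]
 [255 255 253 148 171 171 165 176 194 196]
 [245 250 254 171 140 141 139 191 196 195]
 [220 219 221 164 108 108 110 187 195 197]]
t 14.65 pos [ 0.5194 -0.3105  0.1532] f [-0.044  -0.0869 -0.8197] w 0.0871 q [-0.7233  0.5428  1.5294  0.      1.0618 -0.9321]
 rot [ -0.0085   0.4664 -75.4355] shift [ 0.3837  0.0897 -0.0087]
t 14.65 pos [ 0.5194 -0.3105  0.1532] f [-0.044  -0.0869 -0.8197] w 0.0871 q [-0.7233  0.5428  1.5294  0.      1.0618 -0.9321]
 rot [  0.5      0.0091 104.5636] shift [ 0.3837  0.0897 -0.0087]
```

The mallet is back: handle rows match the start within 0.3 px. The module's yellow stripe rose from row 237 to 232, as predicted. Now to above the module.

>>> arm_command(delta_rot=[[0,0,-75.5],[0,0,-75.5],[0,0,-75.5],[0,0,-75.5],[0,0,-75.5],[0,0,-75.5],[0,0,-75.5],[0,0,-75.5],[0,0,-75.5],[0,0,-75.5],[0,0,-75.5],[0,0,-75.5]], delta_pos=[[0.384,0.09,0],[0.384,0.09,0],[0.384,0.09,0],[0.384,0.09,0],[0.384,0.09,0],[0.384,0.09,0],[0.384,0.09,0],[0.384,0.09,0],[0.384,0.09,0],[0.384,0.09,0],[0.384,0.09,0.02],[0.384,0.09,0.03]], gripper=[-1,-1,-1,-1,-1,-1,-1,-1,-1,-1,-1,-1])

```text
time: 15.65
position: [0.5242, 0.087, 0.1173]
tool_rot: [0.02, 1.0, -0.0, -0.002]
ft_force: [-0.5, -0.8, 0.1]
grip_width: 0.0867
grip_force: 0.0
```

>>> arm_command(delta_rot=[[0,0,0],[0,0,0],[0,0,0]], delta_pos=[[0,0,0],[0,0,0],[0,0,0]], gripper=[-1,-1,-1])

```text
time: 15.9
position: [0.5262, 0.0843, 0.1192]
tool_rot: [0.024, 1.0, -0.0, -0.0]
ft_force: [0.5, -0.2, -0.8]
grip_width: 0.0869
grip_force: 0.0
```

```bash
cat > f6.py <<'E'
from fit import *
from go import *
from rig import viewer
s=viewer.camera("scene"); np.savez("s6.npz",**s)
go([.5276,.0835,.10],ydeg=87.4)
o=status.get_obs(); p=o["position"]; y=Ro.from_quat(o["tool_rot"]).apply([0,1,0])
for off in(0,.02,.03,.04): print(off,proj(s,[p+[0,0,off]+k*y for k in(-.0435,0,.0435)]).ravel())
g=cv2.cvtColor(s["pixels"],cv2.COLOR_BGR2GRAY); print("rows 195..245 cols 258..320/2"); print(np.array2string(g[196:236:1,258:322:2],max_line_width=200))
E
python3 f6.py
```

```text
t 15.95 pos [0.5265 0.0843 0.1195] f [ 0.4083  0.2729 -0.0094] w 0.087 q [-0.0509  0.5066  1.7341 -0.      0.9007 -1.5748]
 rot [-0.0017  0.0103 -0.0871] shift [-0.0011 -0.0007  0.0195]
0 [275.0561 218.4565 289.7541 218.5098 304.4455 218.563 ]
0.02 [275.254  214.4231 290.1097 214.4779 304.9586 214.5326]
0.03 [275.3545 212.3738 290.2903 212.4293 305.2193 212.4848]
0.04 [275.4561 210.3022 290.473  210.3585 305.4829 210.4148]
rows 195..245 cols 258..320/2
[[114 109 125 ...  75  91  95]
 [112 107 112 ...  72  86  94]
 [106  97  99 ...  80  80  88]
 ...
 [159 150 151 ... 121 122 122]
 [188 169 182 ... 123 122 121]
 [244 228 243 ... 122 122 120]]
```

Run:
```python
from h import *
s=np.load("s6.npz"); g=cv2.cvtColor(s["pixels"],cv2.COLOR_BGR2GRAY)
for r in range(198,226): print(r,*["%3d"%v for v in g[r,264:318:1]])
```

```text
198  98  97  94  92  99 114 124 129 129 129 130 132 134 134 134 134 133 131 126 127 127 127 126 127 126 125 126 126 126 126 122 116 113 112 112 112 113 115 121 130 139 144 144 133 104  78  82  89  89  89  89  87  80  75
199  83  85  82  82  94 108 114 117 116 117 122 132 142 145 145 145 146 145 144 144 144 143 144 143 144 144 143 143 144 142 137 130 127 126 126 126 127 125 130 137 144 149 149 136 105  82  88  96  96  97  96  95  88  78
200  82  83  79  79  82  85  87  87  87  89 100 118 135 143 145 144 144 143 144 145 144 144 144 143 144 144 143 144 144 143 136 129 127 126 127 126 125 127 131 135 138 139 135 124 107 101 100  94  95  95  95  94  88  78
201  93  92  82  79  79  79  78  78  78  81  92 108 123 132 133 133 133 133 133 132 132 132 132 133 132 131 132 131 132 130 127 122 120 119 119 119 118 123 139 150 150 148 142 136 133 135 120  91  85  87  86  85  80  74
202 103 100  86  82  81  82  81  80  80  82  91 107 119 123 123 123 123 122 122 122 122 121 122 121 121 120 120 120 120 120 119 117 115 114 113 113 111 117 134 145 146 144 141 140 141 142 122  86  74  75  76  74  75  73

[... 4359 characters left out ...]
 131 130 130 131 132 132 131 130 132 131
223 255 255 255 255 255 255 255 255 255 254 252 248 252 254 255 254 223 168 159 161 161 160 154 138 115 112 133 151 156 157 156 156 196 251 255 255 254 254 255 255 243 157 118 120 123 122 122 124 125 125 125 126 127 129
224 255 255 254 254 254 254 254 254 254 255 255 255 255 255 255 253 215 163 159 162 161 161 155 136 110 108 130 149 157 157 157 157 198 252 255 255 254 254 255 255 244 150 101 104 105 105 106 108 109 110 109 110 113 114
225 255 255 254 254 254 254 254 254 254 254 254 254 254 255 255 252 203 158 159 163 162 161 159 149 136 135 146 155 158 158 156 158 198 253 255 255 254 254 255 255 245 150  97  97  97  97  96  98  99  99  97  98  98  98
```

Run:
```python
from h import *
from fit import T,box
s=np.load("s5.npz"); s0=np.load("scene0.npz")
c={k:s0[k] for k in s0}
print("z.060 top x-,x+ edges",proj(c,T(np.array([[-.023,0,.06],[.023,0,.06],[-.023,0,.082],[.023,0,.082],[.023,0,.057],[.023,0,.035]]),.5276,.0835,-.045)))
for n,d,a,b in(("s0",s0,220,252),("s5",s,214,248)):
    for col in(284,293):
        print(n,col); print(*[f"{r}:{d['pixels'][r,col].tolist()}" for r in range(a,b)])
```

```text
z.060 top x-,x+ edges [[288.237  224.1727]
 [288.7908 236.5835]
 [288.5958 219.9734]
 [289.1629 232.447 ]
 [288.7407 237.1403]
 [288.3782 241.1708]]
s0 284
220:[178, 184, 187] 221:[182, 187, 188] 222:[182, 187, 189] 223:[182, 186, 187] 224:[178, 172, 170] 225:[178, 140, 132] 226:[179, 111, 94] 227:[181, 106, 86] 228:[181, 107, 87] 229:[181, 106, 86] 230:[180, 107, 87] 231:[181, 106, 85] 232:[179, 107, 88] 233:[162, 123, 115] 234:[118, 154, 171] 235:[96, 171, 197] 236:[145, 151, 165] 237:[171, 116, 109] 238:[145, 102, 94] 239:[127, 111, 103] 240:[137, 123, 106] 241:[143, 126, 107] 242:[143, 126, 107] 243:[132, 119, 106] 244:[123, 108, 103] 245:[134, 117, 114] 246:[163, 157, 155] 247:[182, 185, 186] 248:[186, 191, 192] 249:[185, 189, 191] 250:[183, 188, 190] 251:[182, 187, 188]
s0 293
220:[183, 192, 196] 221:[186, 191, 192] 222:[187, 191, 193] 223:[185, 188, 189] 224:[182, 175, 172] 225:[179, 142, 132] 226:[180, 113, 94] 227:[181, 106, 84] 228:[181, 107, 85] 229:[181, 107, 85] 230:[182, 108, 86] 231:[182, 107, 85] 232:[179, 107, 86] 233:[161, 122, 113] 234:[120, 155, 171] 235:[94, 170,
[... 993 characters left out ...]
:[190, 194, 195]
s5 293
214:[104, 145, 177] 215:[102, 143, 176] 216:[103, 144, 176] 217:[100, 142, 174] 218:[151, 177, 200] 219:[244, 243, 243] 220:[255, 251, 246] 221:[255, 226, 189] 222:[254, 179, 119] 223:[254, 168, 104] 224:[254, 168, 105] 225:[254, 168, 105] 226:[253, 165, 104] 227:[253, 164, 102] 228:[254, 174, 123] 229:[243, 215, 203] 230:[178, 245, 255] 231:[139, 248, 255] 232:[180, 215, 227] 233:[192, 140, 128] 234:[153, 102, 88] 235:[123, 103, 91] 236:[134, 117, 96] 237:[142, 123, 100] 238:[142, 125, 107] 239:[130, 120, 109] 240:[129, 115, 111] 241:[143, 120, 114] 242:[139, 123, 119] 243:[125, 125, 127] 244:[125, 129, 132] 245:[137, 141, 143] 246:[163, 168, 169] 247:[185, 189, 189]
```

>>> arm_command(delta_rot=[[0,0,0],[0,0,0],[0,0,0],[0,0,0],[0,0,0],[0,0,0],[0,0,0]], delta_pos=[[-0.002,-0.002,0.01],[-0.002,-0.002,0.03],[-0.002,-0.002,0.05],[-0.002,-0.002,0.065],[-0.002,-0.002,0.073],[-0.002,-0.002,0.074],[-0.002,-0.002,0.074]], gripper=[-1,-1,-1,-1,-1,-1,-1])

```text
time: 16.53
position: [0.5282, 0.0828, 0.0451]
tool_rot: [0.023, 1.0, 0.0, -0.0]
ft_force: [-0.1, -1.1, 0.1]
grip_width: 0.087
grip_force: 0.0
```

>>> arm_command(delta_rot=[[0,0,0],[0,0,0],[0,0,0],[0,0,0]], delta_pos=[[0,0,0.003],[0,0,0.006],[0,0,0.008],[0,0,0.008]], gripper=[-1,-1,-1,-1])

```text
time: 16.87
position: [0.5282, 0.0831, 0.0375]
tool_rot: [0.022, 1.0, -0.0, 0.0]
ft_force: [-0.2, 0.5, 0.1]
grip_width: 0.0868
grip_force: 0.0
```

```bash
python3 -c "
from go import *
from rig import viewer
s=viewer.camera('scene');np.savez('s7.npz',**s)
go([.529,.082,.036],ydeg=87.4)
g=cv2.cvtColor(s['pixels'],cv2.COLOR_BGR2GRAY)
p=status.get_obs()['position'];print(proj(s,[p+[0,0,.029]+[k*.045,k,0] for k in(-.0435,.0435)]))
for r in range(214,246,2): print(r,*['%3d'%v for v in g[r,262:320:1]])
"
```

```text
t 16.92 pos [0.5282 0.0831 0.0375] f [ 0.2094 -0.1594 -0.7665] w 0.0866 q [-0.053   0.6437  1.7845  0.      0.7131 -1.5794]
 rot [0.0004 0.0179 0.0543] shift [-0.0009 -0.0011  0.0015]
[[274.1965 229.23  ]
 [302.8293 229.2831]]
214 120 113 111 112 110 105  96  91  90  91  90  85  79  78  77  76  77  74  75  74  74  74  73  73  73  72  72  72  72  72  72  71  71  71  71  73  75  77  80  81  80  81  80  82  79  79  79  80  79  79  79  82  88  93  97  95  98 104
216 111 109 108 107 102 101 108 118 122 121 121 121 123 125 125 126 126 125 125 125 125 124 124 125 124 123 124 123 123 123 123 122 117 111 110 111 110 110 111 110 110 109 105  90  76  80  88  89  88  87  85  80  78  85  94  95  95  96
218  86  88  88  86  85  89  95  97  98  96  97 104 120 138 146 148 148 149 151 150 151 150 151 150 151 151 150 149 150 149 150 148 142 134 130 128 128 129 133 136 135 128 117 103  95  93  95  98  97  99  97  86  76  73  75  77  76  74
220  85 104 106  91  86  86  85  84  85  85  86  98 113 120 121 120 122 129 135 137 137 138 138 137 139 139 139 139 138 137 136 137 136 133 125 116 113 118 133 146 1
[... 2202 characters left out ...]
 255 255 255 254 254 254 254 255 255 249 209 157 136 198 251 255 254 254 248 214 156 112 101 103 102 103 102 102 101 100 112 157 192 198 198 221 249 254 254 254 254 253 239 197 153 142 150 163 176 187 195 203 209 211 212 214 212
242 255 255 255 255 255 255 255 255 255 255 255 236 197 177 212 251 255 255 255 254 232 170 118 104 105 105 105 104 104 103 105 123 161 188 195 194 215 248 255 255 255 255 255 246 214 206 210 210 212 213 214 213 213 213 213 212 212 212
244 221 222 223 223 223 223 222 222 222 222 221 212 202 200 202 210 218 219 221 221 204 161 115 100 100 100 100 100  99  99 103 128 163 186 191 191 196 209 217 217 217 217 211 191 190 207 214 213 214 214 214 213 213 213 212 212 213 212
```

Fingers straddle the module evenly (inner edges at columns 274 and 303, module 280–296), with the tips about 9 mm above the jig. Go 4.5 mm lower and close.

>>> arm_command(delta_rot=[[0,0,0],[0,0,0],[0,0,0],[0,0,0],[0,0,0],[0,0,0],[0,0,0],[0,0,0],[0,0,0],[0,0,0],[0,0,0],[0,0,0]], delta_pos=[[0,-0.001,0.002],[0,-0.001,0.004],[0,-0.001,0.0045],[0,-0.001,0.0045],[0,-0.001,0.0045],[0,-0.001,0.0045],[0,-0.001,0.0045],[0,-0.001,0.0045],[0,-0.001,0.0045],[0,-0.001,0.0045],[0,-0.001,0.0045],[0,-0.001,0.0045]], gripper=[-1,-1,-1,1,1,1,1,1,1,1,1,1], grip_force=35)

```text
time: 17.92
position: [0.5281, 0.0822, 0.0329]
tool_rot: [0.022, 1.0, 0.0, 0.0]
ft_force: [0.3, 0.0, 0.3]
grip_width: 0.0497
grip_force: 35.0
```

>>> arm_command(delta_rot=[[0,0,0],[0,0,0]], delta_pos=[[0,0,0],[0,0,0]], gripper=[1,1])

```text
time: 18.08
position: [0.5281, 0.0822, 0.0329]
tool_rot: [0.022, 1.0, 0.0, 0.0]
ft_force: [0.3, 0.6, 0.5]
grip_width: 0.0495
grip_force: 35.0
```

Gripped at 49.6 mm with no side load. Lift straight up 9 cm, then work out the presentation pose.

>>> arm_command(delta_rot=[[0,0,0],[0,0,0],[0,0,0],[0,0,0],[0,0,0],[0,0,0],[0,0,0],[0,0,0]], delta_pos=[[0,0,-0.005],[0,0,-0.015],[0,0,-0.03],[0,0,-0.045],[0,0,-0.06],[0,0,-0.08],[0,0,-0.09],[0,0,-0.09]], gripper=[1,1,1,1,1,1,1,1])

```text
time: 18.75
position: [0.53, 0.082, 0.1257]
tool_rot: [0.022, 1.0, -0.0, 0.003]
ft_force: [-0.6, 0.4, -1.6]
grip_width: 0.05
grip_force: 35.0
```

```bash
cat > tgt.py <<'E'
from go import *
YAW,PIT=.03,.38
def target(w_tool,lens=None,dW=(0,0,0)):
    M=Ro.from_euler("z",YAW)*Ro.from_euler("y",-PIT)
    piv=np.array([.7117,.1736,.25]); W=M.apply([-.15,0,0])+piv+np.array(dW)
    Rt=M*Ro.from_matrix(np.diag([-1,1,-1.]))
    print("window target",W); go(W-Rt.apply(w_tool),R=Rt); return W,Rt
if __name__=="__main__": target([-.0245,0,-.0241])
E
python3 tgt.py
```

```text
window target [0.5725 0.1694 0.1944]
t 18.75 pos [0.53   0.082  0.1257] f [-0.5549  0.4368 -1.5913] w 0.05 q [-0.0549  0.4986  1.7259 -0.0001  0.9111 -1.5813]
 rot [ -0.8304 -21.4212  -4.2017] shift [-0.025   0.0882 -0.0371]
```

>>> arm_command(delta_rot=[[0,-2,0],[-0.2,-5,-1],[-0.4,-9,-2],[-0.5,-13,-3],[-0.7,-17,-3.5],[-0.8,-20,-4],[-0.8,-21.4,-4.2],[-0.8,-21.4,-4.2],[-0.8,-21.4,-4.2],[-0.8,-21.4,-4.2]], delta_pos=[[0,0.005,-0.01],[-0.003,0.017,-0.02],[-0.008,0.032,-0.03],[-0.013,0.05,-0.034],[-0.018,0.066,-0.037],[-0.022,0.08,-0.037],[-0.025,0.088,-0.037],[-0.025,0.088,-0.037],[-0.025,0.088,-0.037],[-0.025,0.088,-0.037]], gripper=[1,1,1,1,1,1,1,1,1,1])

```text
time: 19.58
position: [0.5569, 0.1685, 0.1594]
tool_rot: [-0.015, 0.983, 0.003, 0.185]
ft_force: [0.1, -0.6, -1.3]
grip_width: 0.0494
grip_force: 35.0
```

```bash
cat > f8.py <<'E'
from fit import *
from tgt import *
from rig import viewer
s=viewer.camera("scene");t=viewer.camera("top"); np.savez("s8.npz",**s);np.savez("t8.npz",**t)
W,Rt=target([-.0245,0,-.0241])
M=Rt*Ro.from_matrix(np.diag([-1,1,-1.])); o=status.get_obs(); Ra=Ro.from_quat(o["tool_rot"]); Ma=Ra*Ro.from_matrix(np.diag([-1,1,-1.]))
Wa=o["position"]+Ra.apply([-.0245,0,-.0241]); print("window now",Wa,"mod rpy",Ma.as_euler("zyx"))
B=lambda W,M:M.apply(box(-.046,0,-.025,.025,-.025,.025))+W
# stripe/window not known exactly: draw target box, expected front face
L=np.zeros((600,800,3),np.uint8)
x0,y0,k=260,185,7; im=cv2.resize(s["pixels"][y0:y0+85,x0:x0+100],None,fx=k,fy=k,interpolation=cv2.INTER_CUBIC)
for M_,W_,col in((M,W,(0,255,0)),(Ma,Wa,(0,0,255))):
    w=((proj(s,B(W_,M_))-[x0,y0]+.5)*k).astype(np.int32); cv2.polylines(im,[cv2.convexHull(w)],True,col,1)
    f=((proj(s,M_.apply(np.array([[0,-.025,-.025],[0,.025,-.025],[0,.025,.025],[0,-.025,.025]]))+W_)-[x0,y0]+.5)*k).astype(np.int32); cv2.polylines(im,[f],True,col,1)
for x in range(260,360,10): cv2.putText(im,str(x),((x-x0)*k,12),0,.4,(0,255,255),1)
for y in range(190,270,10): cv2.putText(im,str(y),(0,(y-y0)*k+4),0,.4,(0,255,255),1)
cv2.imwrite("pics/fin.png",im); print("px front face corners",proj(s,M.apply(np.array([[0,-.025,-.025],[0,.025,-.025],[0,.025,.025],[0,-.025,.025]]))+W).round(1).tolist())
E
python3 f8.py
```

```text
window target [0.5725 0.1694 0.1944]
t 19.68 pos [0.5574 0.1683 0.1598] f [-0.6294  0.8517 -1.5933] w 0.0499 q [ 0.1211  0.4019  1.8822 -0.0719  0.4867 -1.4212]
 rot [-0.025  -0.3828 -0.07  ] shift [-0.0023  0.0007 -0.0025]
window now [0.5714 0.1687 0.1911] mod rpy [ 0.0308 -0.3732  0.0113]
px front face corners [[313.8, 223.0], [331.4, 222.0], [332.2, 206.7], [314.3, 207.8]]
```

View pics/fin.png

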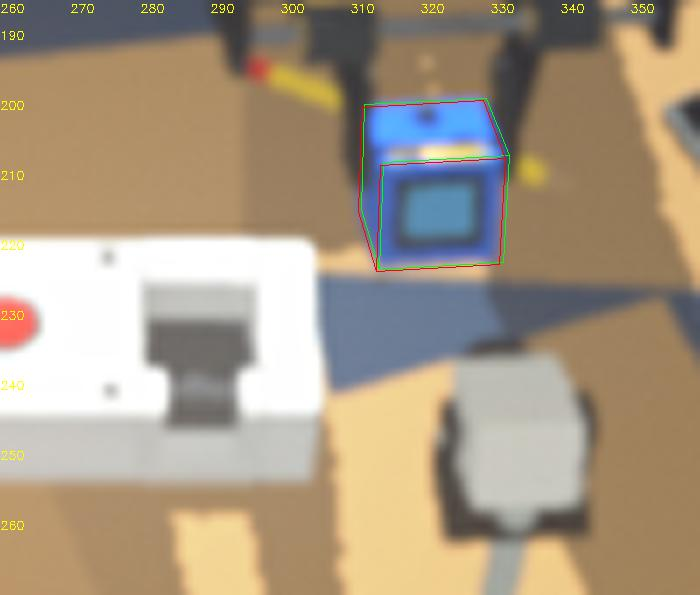

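The drawn outlines of target (green) and predicted module (red) hug the module: window at (321,214), stripe on top, facing the camera head at (331,247). Before the last correction I check the fit's sensitivity once, for the camera pose and the held module.

```bash
cat > f9.py <<'E'
from f8 import *
s0=np.load("scene0.npz");t0=np.load("top0.npz"); s0={k:s0[k] for k in s0};t0={k:t0[k] for k in t0}
RH=[(322,228,356,266),(196,117,219,143)]; hb=box(-.025,.025,-.02,.02,-.018,.018)
for th in(130,150,170):
    head=[mask(c,r,lambda h,a,v:(a<60)&(v>th)) for c,r in zip((s0,t0),RH)]
    fo=[(300,275,350,322)]; foot=mask(s0,fo[0],lambda h,a,v:(a<70)&(v<170))
    for off in(0,):
        f=lambda p:cost([(hull(c,r,T(hb+[off,0,0],p[0],p[1],p[2],.25,p[3])),m) for c,r,m in zip((s0,t0),RH,head)]+[(hull(s0,fo[0],T(cyl(.05,0,.012,.02),*p[:3])),foot)])
        g=lambda p:cost([(hull(s0,RH[0],T(hb+[off,0,0],p[0],p[1],p[2],.25,p[3])),head[0])])
        print(th,"both",*run(f,[.7117,.1736,.03,-.38],[.005,.005,.1,.1]),"scene",*run(g,[.7117,.1736,.03,-.38],[.005,.005,.1,.1]))
R=(300,190,342,232); m=mask(s,R,lambda h,a,v:(a>80)&(h>95)&(h<130)&(v>40)|((h>15)&(h<35)&(v>170)&(a<150)))
f=lambda d:cost([(hull(s,R,B(Wa+Ma.apply([0,d[0],d[1]]),Ma)),m)])
print("module offset in image y,z",*run(f,[0,0],[.003,.003]))
E
python3 f9.py
```

```text
window target [0.5725 0.1694 0.1944]
t 19.78 pos [0.5574 0.1683 0.1598] f [ 0.4148  0.1226 -2.046 ] w 0.0497 q [ 0.1212  0.4017  1.8823 -0.072   0.4865 -1.421 ]
 rot [-0.0244 -0.369  -0.0698] shift [-0.0023  0.0007 -0.0024]
window now [0.5714 0.1687 0.1912] mod rpy [ 0.0308 -0.3734  0.0113]
px front face corners [[313.8, 223.0], [331.4, 222.0], [332.2, 206.7], [314.3, 207.8]]
130 both [ 0.7097  0.1734  0.0146 -0.3022] 0.4364676819837462 scene [ 0.7096  0.1728  0.0122 -0.2234] 0.2893425624175173
150 both [ 0.7102  0.1736  0.0252 -0.3715] 0.24170662975580104 scene [ 0.7108  0.173   0.0032 -0.4512] 0.08225283630470015
170 both [ 0.71    0.1735  0.0227 -0.3664] 0.2900427846083027 scene [ 0.7104  0.1725 -0.0156 -0.5054] 0.09758906633906639
module offset in image y,z [0.0006 0.0021] 0.0910942665375497
```

```bash
cat > f10.py <<'E'
from fit import *
s0=np.load("scene0.npz");t0=np.load("top0.npz"); s0={k:s0[k] for k in s0};t0={k:t0[k] for k in t0}
print("col338",s0["pixels"][230:264,338,1]); print("col343",s0["pixels"][230:264,343,1]); print("row241",s0["pixels"][241,322:356,1]); print("row252",s0["pixels"][252,322:356,1]); print("top col207",t0["pixels"][118:146,207,1]); print("top row131",t0["pixels"][131,195:220,1])
RS=(322,228,356,266); RT=(196,117,219,143); RF=(300,275,350,322)
tf=np.array([[x,y,.018] for x in(-.025,.025) for y in(-.02,.02)]); rf=np.array([[.025,y,z] for y in(-.02,.02) for z in(-.018,.018)])
for lo,mid in((125,225),(135,225),(145,225),(135,235)):
    top=mask(s0,RS,lambda h,a,v:(a<60)&(v>mid)); allm=mask(s0,RS,lambda h,a,v:(a<60)&(v>lo+15)); rear=allm&(1-top)
    tt=mask(t0,RT,lambda h,a,v:(a<70)&(v>lo+30)); foot=mask(s0,RF,lambda h,a,v:(a<70)&(v<170))
    def f(p,w=1):
        P=lambda Q:T(Q,p[0],p[1],p[2],.25,p[3])
        return cost([(hull(s0,RS,P(tf)),top),(hull(s0,RS,P(rf)),rear)])+w*cost([(hull(t0,RT,P(tf)),tt)])+w*cost([(hull(s0,RF,T(cyl(.05,0,.012,.02),*p[:3])),foot)])
    for w in(0,1): print(lo,mid,"w",w,*run(lambda p:f(p,w),[.711,.1736,.025,-.38],[.005,.005,.1,.1]))
E
python3 f10.py
```

```text
col338 [123 140 173 196 217 247 255 255 255 255 255 255 255 255 255 255 231 201
 193 195 195 195 196 195 196 196 189 152  94  73  80 118 169 196]
col343 [159 188 200 201 201 200 200 200 200 195 174 141 138 164 188 186 164 150
 153 156 153 153 162 175 179 163 139 118 103  97 105 143 180 197]
row241 [194 178 173 216 253 255 255 255 255 255 255 255 255 255 255 255 255 255
 255 254 204 141 165 194 200 200 200 201 200 200 200 199 198 198]
row252 [100  74  88 128 167 187 193 195 196 196 195 195 195 195 194 195 196 195
 195 192 176 162 179 197 200 199 199 198 198 198 200 198 198 198]
top col207 [ 76  66  67  63  97 173 255 254 253 253 253 253 253 253 253 253 253 253
 255 255 120  46  50  49  71  97  96  95]
top row131 [ 80  80  83  65  39 101 253 255 253 253 253 253 253 253 253 254 255 241
 110  33  74 139 160 157 157]
125 225 w 0 [ 0.7138  0.1712  0.0193 -0.41  ] 0.5865447102949236
125 225 w 1 [ 0.7126  0.1719  0.0172 -0.3795] 0.8333505267111462
135 225 w 0 [ 0.7135  0.1712  0.0187 -0.401 ] 0.30962997550376414
135 225 w 1 [ 0.7121  0.1719  0.0077 -0.3647] 0.5530494921537354
145 225 w 0 [ 0.7135  0.1711  0.0195 -0.4023] 0.30003454763721216
145 225 w 1 [ 0.712   0.172  -0.0019 -0.3626] 0.5383160268806191
135 235 w 0 [ 0.7137  0.1714  0.0091 -0.4296] 0.31837132784775934
135 235 w 1 [ 0.7119  0.1719 -0.0034 -0.3817] 0.5444706700741653
```

Run:
```python
from fit import *
s=np.load("scene0.npz"); s={k:s[k] for k in s}; t=np.load("top0.npz"); t={k:t[k] for k in t}
for p in(.3,.34,.38,.42,.46):
    r=proj(s,T(np.array([[-.025,0,.018],[.025,0,.018],[.025,0,-.018]]),.712,.173,.02,.25,-p)); u=proj(t,T(np.array([[-.025,0,.018],[.025,0,.018]]),.712,.173,.02,.25,-p))
    print(p,r.round(2).tolist(),"len",np.diff(r[:,1]).round(2),"ratio",(np.diff(r[:,1])[0]/np.diff(r[:,1])[1]).round(3),"top rows",u[:,1].round(2))
g=s["pixels"][...,1].astype(float); 
for c in(330,332,334,336,338,340): print(c,g[232:237,c],g[244:249,c],g[254:260,c])
```

```text
0.3 [[332.16, 234.36], [335.89, 246.97], [334.87, 258.02]] len [12.62 11.05] ratio 1.141 top rows [136.91 122.01]
0.34 [[332.09, 234.5], [335.86, 246.47], [334.95, 257.9]] len [11.97 11.43] ratio 1.048 top rows [137.12 122.21]
0.38 [[332.01, 234.66], [335.83, 245.97], [335.03, 257.76]] len [11.31 11.79] ratio 0.96 top rows [137.33 122.43]
0.42 [[331.94, 234.83], [335.8, 245.47], [335.1, 257.6]] len [10.64 12.13] ratio 0.877 top rows [137.52 122.66]
0.46 [[331.87, 235.03], [335.76, 244.97], [335.18, 257.42]] len [ 9.94 12.45] ratio 0.799 top rows [137.7 122.9]
330 [115.  99. 108. 195. 255.] [255. 255. 244. 212. 195.] [195. 196. 192. 167. 126.  96.]
332 [116.  98. 107. 196. 255.] [255. 255. 240. 206. 195.] [195. 196. 194. 184. 166. 152.]
334 [126. 129. 140. 218. 255.] [255. 255. 236. 203. 195.] [195. 196. 194. 184. 172. 161.]
336 [149. 179. 205. 245. 255.] [255. 255. 233. 201. 194.] [195. 196. 192. 168. 138. 114.]
338 [173. 196. 217. 247. 255.] [255. 255. 231. 201. 193.] [196. 196. 189. 152.  94.  73.]
340 [189. 199. 203. 214. 230.] [255. 254. 229. 199. 195.] [196. 195. 182. 142.  90.  72.]
```

Edge profiles put the tilt at about 0.37–0.38, so I use pivot (0.711, 0.173), yaw 0.02, tilt 0.375 and compute the last small correction.

```bash
sed -i 's/YAW,PIT=.03,.38/YAW,PIT=.02,.375/; s/.7117,.1736,.25/.7112,.1730,.25/' tgt.py; python3 -c "
from tgt import *
target([-.0245,0,-.0246])"
```

```text
window target [0.5717 0.1702 0.1951]
t 19.78 pos [0.5574 0.1683 0.1598] f [ 0.4148  0.1226 -2.046 ] w 0.0497 q [ 0.1212  0.4017  1.8823 -0.072   0.4865 -1.421 ]
 rot [ 0.1853 -0.0825  0.4635] shift [-0.0017  0.0016 -0.0029]
```

>>> arm_command(delta_rot=[[0.2,0,0.5],[0.2,0,0.5],[0.2,0,0.5],[0.2,0,0.5],[0.2,0,0.5],[0.2,0,0.5]], delta_pos=[[-0.001,0.001,-0.0015],[-0.0017,0.0016,-0.003],[-0.0017,0.0016,-0.003],[-0.0017,0.0016,-0.003],[-0.0017,0.0016,-0.003],[-0.0017,0.0016,-0.003]], gripper=[1,1,1,1,1,1])

```text
time: 20.28
position: [0.5573, 0.1706, 0.1633]
tool_rot: [-0.01, 0.983, 0.002, 0.186]
ft_force: [-0.4, -0.1, -1.8]
grip_width: 0.0498
grip_force: 35.0
```

```bash
python3 -c "
from tgt import *
target([-.0245,0,-.0246])
R=Ro.from_quat(status.get_obs()['tool_rot'])*Ro.from_matrix(np.diag([-1,1,-1.]));print(R.as_matrix())"
```

```text
window target [0.5717 0.1702 0.1951]
t 20.28 pos [0.5573 0.1706 0.1633] f [-0.4358 -0.086  -1.8306] w 0.0498 q [ 0.1284  0.3971  1.8763 -0.0824  0.4979 -1.3977]
 rot [ 0.0103 -0.0796  0.0193] shift [-0.0005 -0.0006  0.0003]
[[ 0.9308 -0.0204 -0.3649]
 [ 0.019   0.9998 -0.0075]
 [ 0.365   0.      0.931 ]]
```

```bash
python3 -c "
from rig import robot
print(robot.hand_in())"
```

```text
the job is handed in; nothing more can be done
None
```

The job is handed in at about 20 s: pin driven fully down, mallet back on its rest, and module held about 11 cm from the lens facing it, with the lens tilt known only to about 0.03 rad and its position to about 2 mm.

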